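# Fetch the boxed-in glue stick on the craft desk

### The arm

A 6-joint arm with a two-finger parallel gripper is mounted at the origin on the work surface. World frame = base frame: x ahead of the robot, y to its left, z up, the work surface at z = 0. Lengths are in mm, angles in degrees, forces in N, time in s.
With the tool pointing down it reaches from about 350 to 850 mm from the base axis. Payload 8.1 kg.
Tool frame: the origin (TCP) lies at the very end of the fingers, on their centre line; the grasp point (between the pads) lies 19 mm behind it; z points along the fingers, y is the direction in which the jaws open and shut (so a half turn about z gives the same grasp; the last joint's range is limited). The gripper opens to 85 mm and grips with 20 to 120 N. Pads are 22 mm wide; open, the fingers measure 114 mm over their backs; the gripper's body (76 mm by 85 mm) begins 54 mm behind the grasp point. The pads swing forward as they close: fully open they stand 13 mm farther back than shut.
Start: joints at [61.857, 7.471, 85.268, -0, 87.261, -4.893], TCP at [236.832, 551.286, 200.192] pointing down, gripper open.
Joint ranges: [-169.43, 169.43], [-51.17, 129.36], [1.28, 143.12], [-76.62, 256.62], [0, 156.53], [-152.29, 152.29]. Speed limits (degrees/s): [136.94, 136.94, 159.86, 180, 180, 180].

### API

Orientations are given as [roll, pitch, yaw] about the fixed x, y, z axes, in that order (R = Rz(yaw) Ry(pitch) Rx(roll)).
In Python, from bench import r, eyes gives the robot as it stands. The module is installed in compiled form; this text tells all that it offers.
- The arm moves only by the tool play_rows, never from a script. Its argument "deltas" is a list of rows, each a list of 3 entries, a list of its own where there are three numbers: the shift along the tool's x, y, z in m, then the turn, a rotation vector about the tool's x, y, z in rad, then the closure, from 0 (fully open) to 1 (shut). A call has 1 to 8 rows; each row shifts and turns the pose as measured when the row begins, along the tool's axes as they then stand; what a row does not reach is not made up. A row lasts 1/8 s, in which the tool goes at most 62.5 mm and 10.7 degrees, less where a joint would pass 70% of its speed; a pose out of reach is approached as far as the arm can. A call with a gripper value outside its range is refused whole. The fingers move at their own pace and stop on an object; "force" is the grip in N (left out, the last holds). Time passes only in rows, so rows that do not move let the fingers close. It gives the time, the measured TCP pose, the force and the opening at its end, in the units of the state.
- r.sense(): the state, without advancing time (a new reading comes with each control period).
- eyes.snapshot(name): name is "scene" or "top" or "wrist"; returns the picture (400x640x3 uint8, red, green, blue); there is no depth.
- eyes.get_calibration(name): a dict with "mtx" (3x3 intrinsics, pixels), "D" ([k1, k2, p1, p2, k3] as OpenCV has them; the pictures are not rectified), "R" (3x3) and "t" (3): a world point X has camera coordinates R X + t; the wrist camera has in their place "T_tool_cam" (4x4, takes a point from camera to tool coordinates, whose origin is the TCP and whose axes are the flange's). Camera axes: x right, y down, z forward; pixel columns grow to the right and rows downward; lengths in mm; the calibration is good to about 2 mm. A picture is of the moment at which its call begins: read the wrist's pose just before it. get_calibration takes no time and is no camera call.
- r.hand_in(): hands the job in, once; it reports no verdict.
The state is a dict: "time": time; "joint_pos": joint angles; "qd": joint speeds; "joint_efforts": joint torques, N m; "tool_pos": TCP position; "tcp_rot": TCP orientation; "ft_force": force on the tool from outside, world axes, zero at the start; "wrist_torque": the same for the moment, N m; "finger_gap": finger opening in mm.
Only numpy, scipy, OpenCV 4.12 (cv2) and the standard library are available. Lean on these libraries where they do the work, as an engineer would, in place of code of your own. Each camera call takes 0.05 s, during which the arm holds its last target. There are 200 camera calls.

### The job

The glue stick in the little wooden stand is boxed in by two tall jars: first move both jars over into the wooden tray and let them stand there, leaving the glue stick in its stand. Then pull the glue stick straight up out of the stand, without tipping or shifting the light stand, and stand it upright in the middle of the white tile. Only after that, put each jar back upright in the middle of its own coaster, the round jar on the round one and the square jar on the square one, and leave the bowl and the cup alone.

Things in the scene. Friction and masses are not known exactly. Their poses are not given: they have to be found in the camera images.
- round_jar_mid (a point): Round craft-glue jar, white with a paper label and a grey screw lid of nearly the same width: 50 mm diameter, 130 mm tall, about 0.22 kg, loose, standing upright (z up) on the round coaster at the start. The point is its centre, 65 mm above its underside. The grey lid is the top 42 mm; as the jar is tall, grip it at or near the lid.
- square_jar_mid (a point): Square craft-paint jar, white with a paper label and a grey square lid: 48 x 48 mm, 130 mm tall, about 0.24 kg, loose, standing upright (z up) on the square coaster at the start. The point is its centre, 65 mm above its underside; its x and y axes are square to its sides. The lid is the top 42 mm; grip it at or near the lid.
- glue_stick_mid (a point): Glue stick, a plain white tube with a grey cap: 24 mm diameter, 80 mm tall, about 30 g, loose, flat-ended so that it can stand by itself. At the start it stands upright (z up) in the wooden stand, its underside 5 mm above the desk, so that its top 45 mm stick out. The point is its centre, 40 mm above its underside.
- stand: Small light wooden cup-shaped stand, loose on the desk, about 50 g: 44 mm diameter, 40 mm tall, with a central upright hole 27 mm wide and 35 mm deep that holds the glue stick with 1.5 mm of play all round. Origin at the centre of its underside, z up. The jars stand about 61 mm from it (centre to centre), one on its +y and one on its -y side, both slightly to its -x side.
- round_coaster: Round cork coaster, fixed to the desk, 66 mm diameter, 4 mm thick, the place of the round jar. Origin at the centre of its underside. It lies on either side of the stand.
- square_coaster: Square cork coaster, fixed to the desk, 62 x 62 mm, 4 mm thick, the place of the square jar, on the other side of the stand from the round one. Origin at the centre of its underside; x and y square to its sides.
- tray: Shallow light-wood tray, fixed to the desk, the side area: 220 mm along its x, 130 mm along its y, rim 14 mm high, walls and floor 5 mm thick. Origin at the centre of its underside. It lies to the left or right of the stand, across from the tile.
- tile: White ceramic tile, fixed to the desk, 110 mm along its x, 64 mm along its y, 6 mm thick. Origin at the centre of its underside. The glue stick goes on its middle.
- bowl: Bystander: terracotta bowl, loose, rim 100 mm across, 42 mm high, about 14 cm beyond the middle of the tile. Origin at the centre of its underside. Leave it alone.
- cup: Bystander: paper cup, loose, rim 72 mm across, 85 mm high, about 19 cm beyond the middle of the tray. Origin at the centre of its underside. Leave it alone.
Things that resemble listed ones, but are neither listed nor needed, are in the scene too. What is shaped like the part that bears glue_stick_mid but yellow is not meant. What is shaped like the square_coaster but black is not meant.

How it is judged:
By the outcome, as a careful person would: the job done as asked, in the order asked, and still so for the second after the job is handed in, with the robot touching nothing.
It also fails if it takes over 128 s, if anything falls off the work surface, if the arm or the gripper's body presses on something with over 40 N, if the wrist force passes 120 N, or if a joint passes its speed limit or range.

## Working session

There is one attempt and no reset: what is moved stays moved. The work goes in short steps, Python scripts to look and compute and a tool call to move; the robot and the scene stay as the last step left them, time stands still between calls to the robot, and variables do not carry over. Pictures are saved under pics/ and viewed, about 12 in all and at most 16, crops included, and the job is handed in when it is done.

Besides the shell and the picture viewer there is one more tool, called in YAML: its name, and indented under it one key for each argument. play_rows: Moves the arm, as the interface text tells. Its arguments: {"type":"object","properties":{"deltas":{"type":"array"},"force":{"type":"number"}},"required":["deltas"]}

```bash
mkdir -p pics
python3 - <<'E'
from bench import r,eyes
import cv2,numpy as np
for n in("scene","top"):
    im=eyes.snapshot(n);cv2.imwrite(f"pics/{n}0.png",im[:,:,::-1])
    c=eyes.get_calibration(n);print(n,c)
print(eyes.get_calibration("wrist"));print(r.sense())
E
```

```text
scene {'mtx': array([[461.32270352,   0.        , 326.63274001],
       [  0.        , 461.32270352, 204.29880779],
       [  0.        ,   0.        ,   1.        ]]), 'D': array([-0.07699492,  0.        ,  0.        ,  0.        ,  0.        ]), 'R': array([[-0.1970763 ,  0.98024353, -0.0168393 ],
       [ 0.76938444,  0.14399236, -0.62234539],
       [-0.60762531, -0.13560543, -0.7825616 ]]), 't': array([ 127.80762109, -379.07670756, 1392.30776051])}
top {'mtx': array([[444.65472892,   0.        , 319.0983355 ],
       [  0.        , 444.65472892, 190.82269334],
       [  0.        ,   0.        ,   1.        ]]), 'D': array([-0.0901797,  0.       ,  0.       ,  0.       ,  0.       ]), 'R': array([[-0.01319893, -0.99991035,  0.00225518],
       [-0.99592787,  0.01294513, -0.08921937],
       [ 0.08918218, -0.0034236 , -0.99600945]]), 't': array([  17.38697626,  576.43876415, 1023.83498134])}
{'mtx': array([[308.42364433,   0.        , 317.25954563],
       [  0.        , 308.42364433, 200.50684839],
       [  0.        ,   0.        ,   1.        ]]), 'D': array([-0.02164985,  0.
[... 374 characters left out ...]
+00,
         1.00000000e+00]])}
{'time': 0.1, 'joint_pos': array([ 6.18572527e+01,  7.51134559e+00,  8.53234835e+01, -1.25112864e-03,
        8.72611154e+01, -4.89381883e+00]), 'qd': array([ 0.04376311, -0.16595734, -0.08894334,  0.01238071,  0.00425952,
       -0.0106148 ]), 'joint_efforts': array([ 6.77830976e-04, -5.70953357e+01, -5.01939726e+01, -2.36616133e-04,
        8.32086633e-03, -9.18400161e-06]), 'tool_pos': array([236.57167777, 550.79709704, 199.23923048]), 'tcp_rot': array([-1.79904299e+02, -6.93992880e-03,  1.56751127e+02]), 'ft_force': array([0.17090225, 0.59772444, 0.58896283]), 'wrist_torque': array([-0.03071081, -0.0019853 ,  0.03489599]), 'finger_gap': 85.40484190809883}
```

View pics/top0.png

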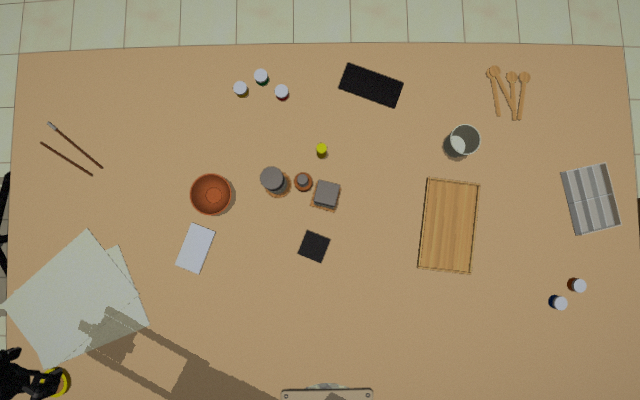

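View pics/scene0.png

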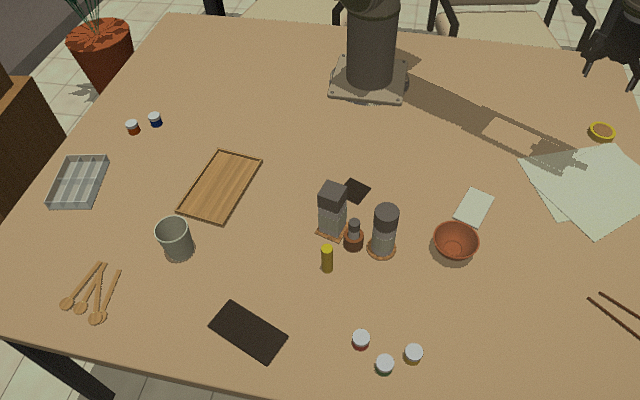

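Top view candidates:
- **Glue stick:** the grey-capped one at (303,181) in the brown stand. The yellow one at (321,149) is a decoy.
- **Square coaster:** the cork one under the jar at (327,194). The black one at (314,247) is a decoy.
- **Jars:** round at (272,180), square at (327,194).
- **Other things:** tray at (448,226), tile at (196,248), bowl at (210,194), cup at (463,140).

Next is a close crop, with masks.

```bash
cat > h.py <<'E'
import cv2,numpy as np
from bench import r,eyes
from scipy.spatial.transform import Rotation as Ro
def cam(n,s=None):
    c=eyes.get_calibration(n)
    if n!="wrist":
        return c["mtx"],c["D"],c["R"].T,-c["R"].T@c["t"]
    s=s or r.sense();T=c["T_tool_cam"]
    A=Ro.from_euler('xyz',s["tcp_rot"],degrees=True).as_matrix()
    return c["mtx"],c["D"],A@T[:3,:3],A@T[:3,3]+s["tool_pos"]
def ray(C,px,z):
    K,D,R,o=C
    p=cv2.undistortPoints(np.float64(px).reshape(-1,1,2),K,D).reshape(-1,2)
    d=np.c_[p,np.ones(len(p))]@R.T
    return (o+d*((z-o[2])/d[:,2])[:,None])[:,:2]
def proj(C,X):
    K,D,R,o=C
    return cv2.projectPoints(np.float64(X).reshape(-1,1,3),R.T,-R.T@o,K,D)[0].reshape(-1,2)
def shot(n,name):
    s=r.sense();im=eyes.snapshot(n)[:,:,::-1].copy();cv2.imwrite(f"pics/{name}.png",im);return im,cam(n,s)
def blobs(m,amin=30):
    m=m.astype(np.uint8)
    cs,_=cv2.findContours(m,cv2.RETR_EXTERNAL,cv2.CHAIN_APPROX_NONE)
    return [c for c in cs if cv2.contourArea(c)>amin]
E
python3 - <<'E'
from h import *
im=cv2.imread("pics/top0.png");C=cam("top")
cv2.imwrite("pics/c1.png",cv2.resize(im[130:280,160:360],None,fx=4,fy=4,interpolation=cv2.INTER_CUBIC))
hsv=cv2.cvtColor(im,cv2.COLOR_BGR2HSV);H,S,V=cv2.split(hsv)
def rep(n,m,z,amin=30):
    for c in blobs(m,amin):
        x,y,w,h=cv2.boundingRect(c)
        if not(150<x<500 and 100<y<290):continue
        W=ray(C,c.astype(float),z).astype(np.float32)
        q=cv2.minAreaRect(W);print(n,(x,y,w,h),cv2.contourArea(c),np.round(q[0],1),np.round(q[1],1),round(q[2],1))
rep("grey",(S<60)&(V>50)&(V<140),134)
rep("greyglue",(S<60)&(V>50)&(V<140),85,20)
rep("white",(S<60)&(V>150),6)
rep("wood",(H>12)&(H<25)&(S>100)&(V>100),14,300)
for p in[(272,178),(303,179),(327,194),(196,248),(448,226),(440,240),(400,150),(310,188),(283,190)]:print(p,hsv[p[1],p[0]])
E
```

```text
grey (314, 180, 26, 28) 492.5 [560.1  -4.3] [46.3 52.5] 75.1
grey (298, 174, 10, 13) 83.0 [590.4  45.1] [19.1 25.6] 89.5
grey (260, 167, 26, 27) 425.5 [590.8 108.7] [60.1 46.8] 29.2
grey (444, 125, 36, 32) 584.5 [ 671.1 -297.8] [62.  83.4] 25.5
greyglue (314, 180, 26, 28) 492.5 [564.1  -5.2] [48.7 55.3] 75.1
greyglue (298, 174, 10, 13) 83.0 [596.1  46.8] [20.1 27. ] 89.5
greyglue (260, 167, 26, 27) 425.5 [596.5 113.7] [63.2 49.3] 29.2
greyglue (444, 125, 36, 32) 584.5 [ 680.9 -314. ] [65.3 87.8] 25.5
white (175, 222, 40, 53) 1133.5 [444.7 310.3] [ 64.7 110. ] 68.1
white (451, 134, 14, 20) 162.0 [ 690.5 -331.5] [32.5 46.4] 87.3
wood (417, 177, 64, 98) 4810.5 [ 491.1 -299.2] [133.3 221.8] 81.7
(272, 178) [ 16  29 116]
(303, 179) [ 13  26 117]
(327, 194) [ 15  26 116]
(196, 248) [108  14 183]
(448, 226) [ 17 132 166]
(440, 240) [ 17 129 156]
(400, 150) [ 17  94 171]
(310, 188) [ 16 115  82]
(283, 190) [27 64 76]
```

View pics/c1.png

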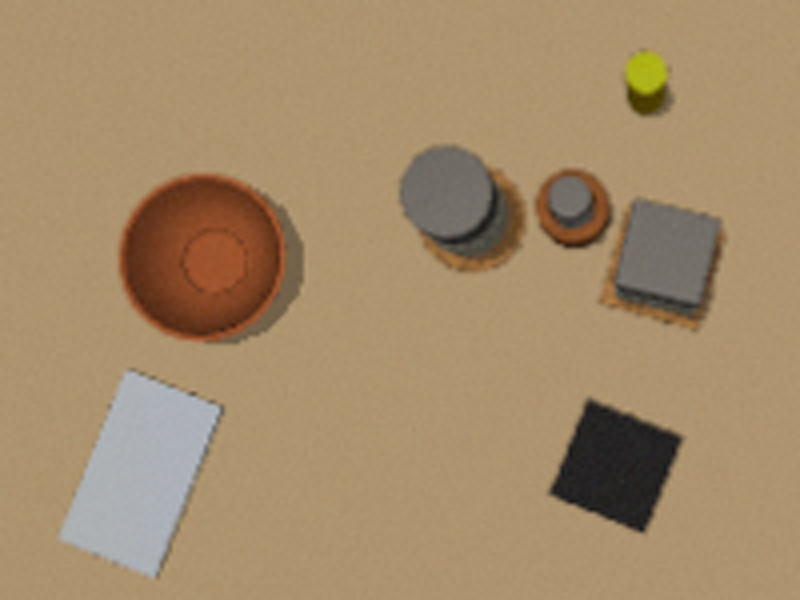

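The crop confirms the choices: the grey-capped stick in the brown stand is at about (303,180), the round lid at (272,178), the square lid at (327,193), and the yellow and black look-alikes are apart from them. Now precise values for the lids, coasters, tile and tray.

```bash
cat > m.py <<'E'
from h import *
im=cv2.imread("pics/top0.png");C=cam("top")
hsv=cv2.cvtColor(im,cv2.COLOR_BGR2HSV);H,S,V=cv2.split(hsv)
def rep(n,m,z,amin=30):
    for c in blobs(m,amin):
        x,y,w,h=cv2.boundingRect(c)
        if not(170<x<500 and 100<y<290):continue
        W=ray(C,c.astype(float),z).astype(np.float32)
        M=cv2.moments(c);cm=ray(C,[(M['m10']/M['m00'],M['m01']/M['m00'])],z)[0]
        q=cv2.minAreaRect(W);print(n,(x,y,w,h),np.round(q[0],1),np.round(q[1],1),round(q[2],1),'cm',np.round(cm,1),'circ',np.round(cv2.minEnclosingCircle(W),1) if 0 else np.round(cv2.fitEllipse(W)[0],1))
g=(S<50)&(V>98)&(V<135)
rep("lid134",g,134);rep("cap85",g,85,25)
rep("cork",(H<18)&(S>130),4,20)
rep("black",(V<50),0,100)
# stand & cup etc (scene)
s=cv2.imread("pics/scene0.png");Cs=cam("scene")
print('scene proj',proj(Cs,[[560,-4,134],[590,108,134],[595,46,85]]))
E
python3 m.py
```

```text
lid134 (314, 180, 25, 26) [563.3  -5.2] [46.2 44.8] 75.2 cm [563.2  -5.3] circ [563.1  -5.1]
lid134 (298, 175, 9, 9) [592.6  46.1] [17.  17.1] 89.4 cm [592.9  46.4] circ [592.9  46.4]
lid134 (260, 167, 23, 22) [596.7 112. ] [45.  45.7] 63.2 cm [596.7 112. ] circ [596.7 112. ]
cap85 (314, 180, 25, 26) [567.5  -6.1] [48.7 47.2] 75.2 cm [567.4  -6.3] circ [567.3  -6.1]
cap85 (298, 175, 9, 9) [598.3  47.9] [17.9 18. ] 89.4 cm [598.6  48.1] circ [598.6  48.1]
cap85 (260, 167, 23, 22) [602.7 117.1] [47.3 48. ] 63.2 cm [602.6 117.1] circ [602.6 117.1]
cork (310, 187, 25, 25) [557.3  -1.9] [60.3 45.2] 72.1 cm [542.4   6.2] circ [522.6  69.8]
cork (462, 184, 17, 77) [ 498.7 -352.5] [ 28.5 186.2] 81.8 cm [ 512.4 -354.1] circ [ 509.1 -354.3]
cork (423, 178, 41, 94) [ 493.2 -284. ] [ 95.5 217.6] 82.5 cm [ 502.6 -292.5] circ [ 501.4 -289.3]
cork (190, 173, 42, 42) [575.7 272.9] [100.6  99.6] 89.4 cm [574.7 273.5] circ [574.9 273.6]
cork (294, 172, 18, 20) [601.7  49.5] [41.1 46.2] 89.3 cm [601.3  48.9] circ [601.4  48.9]
cork (266, 172, 25, 26) [589.7 102.7] [43.9 63.4] 46.4 cm [584.3  98.3] circ [598.5 112.4]
black (298, 231, 32, 32) [445.7  24.9] [58.8 59. ] 67.5 cm [445.8  24.8] circ [445.8  24.7]
scene proj [[332.11688189 188.63034055]
 [384.65823077 207.83499385]
 [352.72688727 219.91056337]]
```

play_rows:
  deltas:
    - [[0, 0, -0.01], [0, 0, 0.178], 0]
    - [[0, 0, -0.01], [0, 0, 0.178], 0]
    - [[0, 0, -0.01], [0, 0, 0.178], 0]
    - [[0, 0, -0.01], [0, 0, 0.178], 0]
    - [[0, 0, -0.01], [0, 0, 0.178], 0]
    - [[0, 0, -0.01], [0, 0, 0.178], 0]
    - [[0, 0, -0.01], [0, 0, 0.178], 0]
    - [[0, 0, -0.01], [0, 0, 0.178], 0]
  force: 40

```text
time: 1.1
tool_pos: [235.2, 548.2, 275.0]
tcp_rot: [-179.9, 0.8, 72.6]
ft_force: [0.3, -0.3, 0.5]
finger_gap: 85.5
```

```bash
cat > plan.py <<'E'
import sys
from h import *
# plan.py x y z yaw : delta in tool axes (mm) and rotvec (rad), target tool pointing down
def plan(x,y,z,yaw=None):
    s=r.sense();A=Ro.from_euler('xyz',s["tcp_rot"],degrees=True)
    d=A.inv().apply(np.array([x,y,z])-s["tool_pos"])
    t=Ro.from_euler('xyz',[180,0,s["tcp_rot"][2] if yaw is None else yaw],degrees=True)
    print('t',round(s["time"],2),'pos',np.round(s["tool_pos"],1),'rot',np.round(s["tcp_rot"],2),'gap',round(s["finger_gap"],1),'F',np.round(s["ft_force"],1),'| d',np.round(d,1),'rot',np.round((A.inv()*t).as_rotvec(),4))
if __name__=="__main__":plan(*map(float,sys.argv[1:]))
E
python3 plan.py 540 0 300 75.2
```

```text
t 1.1 pos [235.2 548.2 275. ] rot [-179.85    0.77   72.56] gap 85.5 F [ 0.3 -0.3  0.5] | d [-431.9  455.   -20.4] rot [-0.0028  0.0133 -0.046 ]
```

play_rows:
  deltas:
    - [[-0.036, 0.038, -0.002], [-0.003, 0.013, -0.046], 0]
    - [[-0.036, 0.038, -0.002], [0, 0, 0], 0]
    - [[-0.036, 0.038, -0.002], [0, 0, 0], 0]
    - [[-0.036, 0.038, -0.002], [0, 0, 0], 0]
    - [[-0.036, 0.038, -0.002], [0, 0, 0], 0]
    - [[-0.036, 0.038, -0.002], [0, 0, 0], 0]
    - [[-0.036, 0.038, -0.002], [0, 0, 0], 0]
    - [[-0.036, 0.038, -0.002], [0, 0, 0], 0]

```text
time: 2.1
tool_pos: [455.4, 181.7, 288.1]
tcp_rot: [-179.8, 0.2, 75.4]
ft_force: [0.7, 1.2, 0.3]
finger_gap: 85.5
```

```bash
python3 plan.py 540 0 300 75.2
```

```text
t 2.1 pos [455.4 181.7 288.1] rot [-179.84    0.23   75.39] gap 85.5 F [0.7 1.2 0.3] | d [-154.5  127.6  -11.6] rot [-0.0027  0.0041  0.0032]
```

play_rows:
  deltas:
    - [[-0.019, 0.037, -0.003], [-0.003, 0.004, 0.003], 0]
    - [[-0.019, 0.037, -0.003], [0, 0, 0], 0]
    - [[-0.019, 0.037, -0.003], [0, 0, 0], 0]
    - [[-0.019, 0.037, -0.003], [0, 0, 0], 0]
    - [[0, 0, 0], [0, 0, 0], 0]
    - [[0, 0, 0], [0, 0, 0], 0]

```text
time: 2.85
tool_pos: [582.4, 62.3, 297.0]
tcp_rot: [-179.7, 0.1, 74.9]
ft_force: [-1.1, 0.9, 1.4]
finger_gap: 85.5
```

Run:
```python
from h import *
im,C=shot("wrist","w1");print(r.sense()["tool_pos"],r.sense()["tcp_rot"])
hsv=cv2.cvtColor(im,cv2.COLOR_BGR2HSV);H,S,V=cv2.split(hsv)
for c in blobs((S<55)&(V>80)&(V<140),60):
    x,y,w,h=cv2.boundingRect(c)
    for z in(134,85):
        W=ray(C,c.astype(float),z).astype(np.float32);q=cv2.minAreaRect(W)
        print(z,(x,y,w,h),np.round(q[0],1),np.round(q[1],1),round(q[2],1))
```

```text
[582.21671531  62.36518918 296.89757352] [-1.79741067e+02  1.05228235e-01  7.48932061e+01]
134 (181, 304, 13, 10) [368.4 -67.6] [14.2 15. ] 75.4
85 (181, 304, 13, 10) [334.4 -97.7] [16.2 17.2] 75.4
134 (300, 184, 34, 18) [574.4  41.8] [20.3 38. ] 74.9
85 (300, 184, 34, 18) [570.2  27.6] [23.2 43.6] 74.9
134 (296, 103, 45, 43) [595.8 115.8] [47.6 42.3] 0.0
85 (296, 103, 45, 43) [594.8 112.4] [54.5 48.4] 0.0
```

View pics/w1.png

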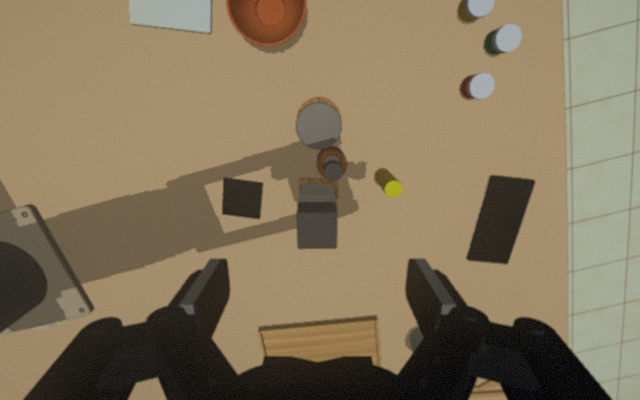

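The wrist view shows the round lid at about (319,125), the shaded square lid at (297–338, 203–248) and the cap at about (333,169). The arm's shadow darkens the square jar.

Run:
```python
from h import *
im=cv2.imread("pics/w1.png");C=cam("wrist")
g=cv2.cvtColor(im,cv2.COLOR_BGR2HSV);H,S,V=cv2.split(g)
print(V[196:256:4,317],V[225,288:346:3]);print(S[125,290:350:3],V[125,290:350:3]);print(V[96:156:3,319])
print(ray(C,[(318.7,125.5)],134),ray(C,[(317.3,225.5)],134),ray(C,[(333,170)],85))
m=(V<80)&(S<60)
for c in blobs(m[150:260,270:370],60):
    c=c+[270,150];W=ray(C,c.astype(float),134).astype(np.float32);q=cv2.minAreaRect(W);print(cv2.boundingRect(c),q)
```

```text
[ 96  89  57  52  59  78  80  73  76  75  73  78  74 108 165] [110 110 120  77  75  75  74  77  70  79  73  70  75  72  68  77  92 163
 165 165]
[91 86 53 22 29 32 22 29 28 31 27 28 37 33 23 29 30 67 89 91] [166 170 120 115 116 111 115 115 118 115 113 110 116 115 111 115 111 129
 166 163]
[149 124  99 115 121 119 114 120 117 111 117 111 116 110 113  90  73  75
  99  74]
[[596.11988833 113.41869722]] [[564.49117145   2.27200442]] [[598.33030831  51.19235248]]
(297, 201, 40, 47) ((563.7235717773438, 3.6745262145996094), (58.85074234008789, 45.97745132446289), 74.92721557617188)
(324, 159, 18, 22) ((598.8963623046875, 63.033687591552734), (23.688329696655273, 18.41798973083496), 83.2374038696289)
```

```bash
python3 plan.py 563.5 -5.2 160 75.2
```

```text
t 2.9 pos [582.2  62.4 296.9] rot [-1.7974e+02  1.1000e-01  7.4890e+01] gap 85.5 F [ 0.6 -0.1 -0.7] | d [-69.9   0.2 137. ] rot [-0.0045  0.0018 -0.0054]
```

play_rows:
  deltas:
    - [[-0.018, 0, 0.02], [-0.004, 0.002, -0.005], 0]
    - [[-0.018, 0, 0.02], [0, 0, 0], 0]
    - [[-0.018, 0, 0.02], [0, 0, 0], 0]
    - [[-0.018, 0, 0.02], [0, 0, 0], 0]
    - [[0, 0, 0.02], [0, 0, 0], 0]
    - [[0, 0, 0.02], [0, 0, 0], 0]
    - [[0, 0, 0.01], [0, 0, 0], 0]
    - [[0, 0, 0], [0, 0, 0], 0]

```text
time: 3.9
tool_pos: [560.8, 0.1, 164.2]
tcp_rot: [179.9, -0.2, 75.8]
ft_force: [-0.0, -0.2, 0.0]
finger_gap: 85.5
```

```bash
python3 plan.py 563.5 -5.2 98 75.2
```

```text
t 3.9 pos [5.608e+02 1.000e-01 1.642e+02] rot [179.87  -0.18  75.77] gap 85.5 F [-0.  -0.2  0. ] | d [-4.7  3.8 66.1] rot [ 0.0023 -0.0032  0.0099]
```

play_rows:
  deltas:
    - [[-0.005, 0.004, 0], [0.002, -0.003, 0.01], 0]
    - [[0, 0, 0], [0, 0, 0], 0]
    - [[0, 0, 0.015], [0, 0, 0], 0]
    - [[0, 0, 0.015], [0, 0, 0], 0]
    - [[0, 0, 0.015], [0, 0, 0], 0]
    - [[0, 0, 0.015], [0, 0, 0], 0]
    - [[0, 0, 0.005], [0, 0, 0], 0]

```text
time: 4.78
tool_pos: [564.6, -5.7, 96.0]
tcp_rot: [179.9, -0.0, 75.2]
ft_force: [-0.4, 0.4, 0.5]
finger_gap: 85.2
```

```bash
python3 plan.py 563.5 -5.2 98 75.2
```

```text
t 4.78 pos [564.6  -5.7  96. ] rot [ 1.7987e+02 -3.0000e-02  7.5180e+01] gap 85.2 F [-0.4  0.4  0.5] | d [ 0.2 -1.2 -2. ] rot [ 0.0022 -0.0004 -0.0003]
```

play_rows:
  deltas:
    - [[0, 0, 0], [0, 0, 0], 0.3]
    - [[0, 0, 0], [0, 0, 0], 0.4]
    - [[0, 0, 0], [0, 0, 0], 0.5]
    - [[0, 0, 0], [0, 0, 0], 0.6]
    - [[0, 0, 0], [0, 0, 0], 0.6]
    - [[0, 0, 0], [0, 0, 0], 0.6]
  force: 40

```text
time: 5.52
tool_pos: [564.8, -5.6, 96.3]
tcp_rot: [179.9, -0.0, 75.2]
ft_force: [-0.1, -0.9, -1.9]
finger_gap: 46.2
```

play_rows:
  deltas:
    - [[0, 0, -0.006], [0, 0, 0], 0.6]
    - [[0, 0, -0.012], [0, 0, 0], 0.6]
    - [[0, 0, -0.015], [0, 0, 0], 0.6]
    - [[0, 0, -0.015], [0, 0, 0], 0.6]
    - [[0, 0, -0.015], [0, 0, 0], 0.6]
    - [[-0.01, 0.002, -0.01], [0, 0, 0], 0.6]
    - [[-0.02, 0.004, -0.005], [0, 0, 0], 0.6]
    - [[-0.03, 0.005, 0], [0, 0, 0], 0.6]

```text
time: 6.52
tool_pos: [560.8, -68.5, 182.2]
tcp_rot: [179.7, -0.0, 75.4]
ft_force: [0.1, -0.3, -2.4]
finger_gap: 46.3
```

play_rows:
  deltas:
    - [[-0.035, 0.006, 0], [0, 0, 0], 0.6]
    - [[-0.035, 0.006, 0], [0, 0, 0], 0.6]
    - [[-0.035, 0.006, 0], [0, 0, 0], 0.6]
    - [[-0.035, 0.006, 0], [0, 0, 0], 0.6]
    - [[-0.035, 0.006, 0], [0, 0, 0], 0.6]
    - [[-0.03, 0.006, 0], [0, 0, 0], 0.6]
    - [[-0.02, 0.005, 0], [0, 0, 0], 0.6]
    - [[0, 0, 0], [0, 0, 0], 0.6]

```text
time: 7.52
tool_pos: [535.1, -316.2, 179.6]
tcp_rot: [180.0, 0.1, 74.9]
ft_force: [-0.6, 0.3, -2.2]
finger_gap: 46.4
```

```bash
python3 plan.py 542 -306 110 75.2
```

```text
t 7.53 pos [ 535.1 -316.2  179.6] rot [1.7999e+02 6.0000e-02 7.4870e+01] gap 46.4 F [-0.6  0.3 -2.2] | d [11.7  4.  69.6] rot [ 0.0001  0.0011 -0.0058]
```

play_rows:
  deltas:
    - [[0.008, 0.004, 0.015], [0, 0, -0.005], 0.6]
    - [[0.004, 0, 0.015], [0, 0, 0], 0.6]
    - [[0, 0, 0.015], [0, 0, 0], 0.6]
    - [[0, 0, 0.014], [0, 0, 0], 0.6]
    - [[0, 0, 0.01], [0, 0, 0], 0.6]
    - [[0, 0, 0.004], [0, 0, 0], 0.6]
    - [[0, 0, 0], [0, 0, 0], 0.6]

```text
time: 8.4
tool_pos: [542.0, -300.9, 99.2]
tcp_rot: [-179.8, -0.1, 75.4]
ft_force: [0.4, -0.4, -2.2]
finger_gap: 46.6
```

```bash
python3 plan.py 542 -306 98 75.2
```

```text
t 8.4 pos [ 542.  -300.9   99.2] rot [-1.7979e+02 -7.0000e-02  7.5390e+01] gap 46.6 F [ 0.4 -0.4 -2.2] | d [-4.9  1.3  1.2] rot [-0.0036 -0.0012  0.0033]
```

play_rows:
  deltas:
    - [[0, 0, 0.001], [-0.003, 0, 0], 0.6]
    - [[0, 0, 0.001], [0, 0, 0], 0.6]
    - [[0, 0, 0], [0, 0, 0], 0.6]

```text
time: 8.78
tool_pos: [542.9, -301.8, 98.8]
tcp_rot: [179.9, -0.0, 75.4]
ft_force: [-0.2, -0.2, -2.4]
finger_gap: 46.4
```

play_rows:
  deltas:
    - [[0, 0, 0.0015], [0, 0, 0], 0.6]
    - [[0, 0, 0.0015], [0, 0, 0], 0.6]
    - [[0, 0, 0], [0, 0, 0], 0.6]

```text
time: 9.15
tool_pos: [543.5, -302.5, 97.3]
tcp_rot: [179.8, 0.0, 75.4]
ft_force: [-0.5, 0.4, -2.9]
finger_gap: 45.8
```

play_rows:
  deltas:
    - [[0, 0, 0.0015], [0, 0, 0], 0.6]
    - [[0, 0, 0.0015], [0, 0, 0], 0.6]
    - [[0, 0, 0], [0, 0, 0], 0.6]

```text
time: 9.52
tool_pos: [544.1, -303.3, 97.3]
tcp_rot: [179.6, 0.1, 75.4]
ft_force: [0.5, 0.5, -1.8]
finger_gap: 46.2
```

play_rows:
  deltas:
    - [[0, 0, 0.002], [0.004, 0, 0], 0.6]
    - [[0, 0, 0.001], [0, 0, 0], 0.6]
    - [[0, 0, 0], [0, 0, 0], 0.6]

```text
time: 9.9
tool_pos: [544.9, -304.3, 97.2]
tcp_rot: [179.7, 0.2, 75.4]
ft_force: [0.3, 0.6, -2.0]
finger_gap: 46.2
```

play_rows:
  deltas:
    - [[0, 0, 0.004], [0.006, 0, 0], 0.6]
    - [[0, 0, 0], [0, 0, 0], 0.6]

```text
time: 10.15
tool_pos: [546.6, -305.6, 97.7]
tcp_rot: [179.8, 0.3, 75.4]
ft_force: [0.7, 0.4, -3.1]
finger_gap: 46.7
```

```bash
python3 -c "
from h import *
s=r.sense();print(s)
im,C=shot('wrist','w2')
s,_=shot('scene','s2')
"
```

```text
{'time': 10.15, 'joint_pos': array([-33.73605319,  15.06462479,  87.54134886,  -0.26436915,
        77.13823879, -19.03943472]), 'qd': array([-0.03502681, -0.40411119, -0.49310366,  0.07334887,  0.60613293,
       -0.10114416]), 'joint_efforts': array([-5.40838810e-02, -6.43477535e+01, -5.02879572e+01, -1.02377459e-01,
        1.83372670e-01,  1.12229161e-02]), 'tool_pos': array([ 546.63027525, -305.62804151,   97.73135243]), 'tcp_rot': array([179.84249171,   0.32728253,  75.36120491]), 'ft_force': array([ 0.71379603,  0.43413374, -3.06142891]), 'wrist_torque': array([-0.04131215, -0.03328616,  0.03819253]), 'finger_gap': 46.736278698385156}
```

View pics/s2.png

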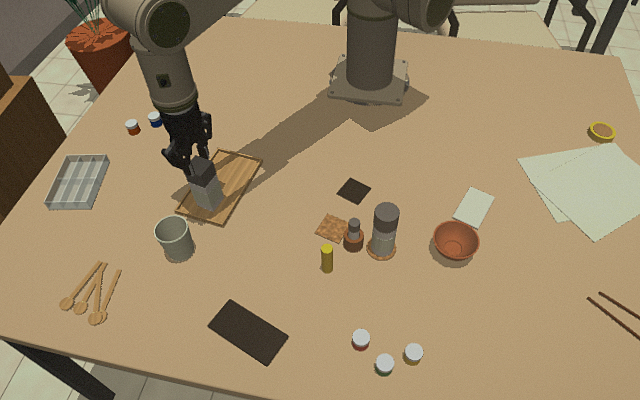

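play_rows:
  deltas:
    - [[0, 0, 0.006], [0, 0.005, 0], 0.6]

```text
time: 10.38
tool_pos: [548.6, -307.6, 96.6]
tcp_rot: [179.5, 0.2, 75.4]
ft_force: [-7.7, 4.3, 46.7]
finger_gap: 46.5
```

play_rows:
  deltas:
    - [[0, 0, 0.0], [0, 0, 0], 0.6]

```text
time: 10.5
tool_pos: [549.2, -308.1, 97.5]
tcp_rot: [179.4, 0.2, 75.4]
ft_force: [-0.6, 0.7, -2.7]
finger_gap: 46.5
```

play_rows:
  deltas:
    - [[0, 0, 0], [0, 0, 0], 0.4]
    - [[0, 0, 0], [0, 0, 0], 0.2]
    - [[0, 0, 0], [0, 0, 0], 0]
    - [[0, 0, 0], [0, 0, 0], 0]
    - [[0, 0, -0.01], [0, 0, 0], 0]
    - [[0, 0, -0.02], [0, 0, 0], 0]
    - [[0, 0, -0.03], [0, 0, 0], 0]
    - [[0, 0, -0.03], [0, 0, 0], 0]

```text
time: 11.5
tool_pos: [546.4, -305.9, 187.8]
tcp_rot: [179.8, 0.1, 75.4]
ft_force: [-0.5, -0.2, -0.1]
finger_gap: 85.4
```

```bash
python3 plan.py 596.4 112.7 200 75.2
```

```text
t 11.5 pos [ 546.4 -305.9  187.8] rot [1.7982e+02 8.0000e-02 7.5370e+01] gap 85.4 F [-0.5 -0.2 -0.1] | d [417.6 -57.3 -13. ] rot [0.0032 0.0014 0.0029]
```

play_rows:
  deltas:
    - [[0.03, -0.004, -0.005], [0, 0, 0], 0]
    - [[0.045, -0.006, -0.005], [0, 0, 0], 0]
    - [[0.045, -0.006, -0.005], [0, 0, 0], 0]
    - [[0.045, -0.006, 0], [0, 0, 0], 0]
    - [[0.045, -0.006, 0], [0, 0, 0], 0]
    - [[0.045, -0.006, 0], [0, 0, 0], 0]
    - [[0.045, -0.006, 0], [0, 0, 0], 0]
    - [[0.045, -0.006, 0], [0, 0, 0], 0]

```text
time: 12.5
tool_pos: [596.4, 43.9, 223.9]
tcp_rot: [178.3, 0.2, 75.0]
ft_force: [0.3, -0.3, -0.1]
finger_gap: 85.3
```

```bash
python3 plan.py 596.4 112.7 160 75.2
```

```text
t 12.5 pos [596.4  43.9 223.9] rot [178.26   0.22  74.99] gap 85.3 F [ 0.3 -0.3 -0.1] | d [ 66.7 -19.8  63.1] rot [ 0.0303  0.0038 -0.0037]
```

play_rows:
  deltas:
    - [[0.025, -0.01, 0.01], [0.03, 0.004, -0.004], 0]
    - [[0.02, -0.008, 0.015], [0, 0, 0], 0]
    - [[0.01, 0, 0.015], [0, 0, 0], 0]
    - [[0, 0, 0.01], [0, 0, 0], 0]
    - [[0, 0, 0], [0, 0, 0], 0]
    - [[0, 0, 0], [0, 0, 0], 0]

```text
time: 13.25
tool_pos: [596.4, 105.4, 180.5]
tcp_rot: [179.5, -0.2, 75.4]
ft_force: [-0.1, -0.4, 0.2]
finger_gap: 85.3
```

```bash
python3 plan.py 596.4 112.7 98 75.2
```

```text
t 13.25 pos [596.4 105.4 180.5] rot [179.47  -0.18  75.43] gap 85.3 F [-0.1 -0.4  0.2] | d [ 6.8 -2.6 82.5] rot [ 0.0092 -0.0031  0.004 ]
```

play_rows:
  deltas:
    - [[0.007, -0.003, 0.005], [0.009, -0.003, 0.004], 0]
    - [[0, 0, 0.01], [0, 0, 0], 0]
    - [[0, 0, 0], [0, 0, 0], 0]

```text
time: 13.62
tool_pos: [595.7, 112.4, 165.1]
tcp_rot: [180.0, -0.0, 75.1]
ft_force: [0.2, -0.1, -0.2]
finger_gap: 85.6
```

```bash
python3 plan.py 596.4 112.7 98 75.2
```

```text
t 13.62 pos [595.7 112.4 165.1] rot [ 1.7997e+02 -1.0000e-02  7.5090e+01] gap 85.6 F [ 0.2 -0.1 -0.2] | d [ 0.5  0.6 67.1] rot [ 0.0005 -0.0001 -0.0019]
```

play_rows:
  deltas:
    - [[0, 0.001, 0.015], [0, 0, 0], 0]
    - [[0, 0, 0.015], [0, 0, 0], 0]
    - [[0, 0, 0.015], [0, 0, 0], 0]
    - [[0, 0, 0.013], [0, 0, 0], 0]
    - [[0, 0, 0.006], [0, 0, 0], 0]
    - [[0, 0, 0], [0, 0, 0], 0.3]
    - [[0, 0, 0], [0, 0, 0], 0.3]

```text
time: 14.5
tool_pos: [595.9, 112.0, 95.3]
tcp_rot: [-179.9, 0.0, 75.1]
ft_force: [0.5, -0.2, 0.4]
finger_gap: 59.9
```

play_rows:
  deltas:
    - [[0, 0, 0], [0, 0, 0], 0.4]
    - [[0, 0, 0], [0, 0, 0], 0.5]
    - [[0, 0, 0], [0, 0, 0], 0.6]
    - [[0, 0, 0], [0, 0, 0], 0.6]

```text
time: 15.0
tool_pos: [596.8, 112.1, 96.7]
tcp_rot: [180.0, -0.0, 75.1]
ft_force: [1.2, -0.7, -1.0]
finger_gap: 47.1
```

play_rows:
  deltas:
    - [[0, 0, -0.006], [0, 0, 0], 0.6]
    - [[0, 0, -0.012], [0, 0, 0], 0.6]
    - [[0, 0, -0.018], [0, 0, 0], 0.6]
    - [[0, 0, -0.02], [0, 0, 0], 0.6]
    - [[0, 0, -0.02], [0, 0, 0], 0.6]
    - [[0, 0, -0.02], [0, 0, 0], 0.6]
    - [[0, 0, -0.01], [0, 0, 0], 0.6]
    - [[0, 0, 0], [0, 0, 0], 0.6]

```text
time: 16.0
tool_pos: [597.9, 112.2, 213.7]
tcp_rot: [179.7, -0.1, 75.1]
ft_force: [-0.2, 0.9, -1.5]
finger_gap: 47.4
```

```bash
python3 plan.py 437 -291 210 75.2
```

```text
t 16.0 pos [597.9 112.2 213.7] rot [ 1.7968e+02 -1.1000e-01  7.5100e+01] gap 47.4 F [-0.2  0.9 -1.5] | d [-431.   -51.8    2.5] rot [ 0.0056 -0.002  -0.0018]
```

play_rows:
  deltas:
    - [[-0.015, -0.002, 0], [0.005, 0, 0], 0.6]
    - [[-0.03, -0.004, 0], [0, 0, 0], 0.6]
    - [[-0.035, -0.004, 0], [0, 0, 0], 0.6]
    - [[-0.035, -0.004, 0], [0, 0, 0], 0.6]
    - [[-0.035, -0.004, 0], [0, 0, 0], 0.6]
    - [[-0.035, -0.004, 0], [0, 0, 0], 0.6]
    - [[-0.035, -0.004, 0], [0, 0, 0], 0.6]
    - [[-0.035, -0.004, 0], [0, 0, 0], 0.6]

```text
time: 17.0
tool_pos: [492.8, -136.4, 204.6]
tcp_rot: [-179.2, 0.1, 75.2]
ft_force: [0.4, -1.0, -1.4]
finger_gap: 47.3
```

```bash
python3 plan.py 437 -291 180 75.2
```

```text
t 17.0 pos [ 492.8 -136.4  204.6] rot [-1.7915e+02  7.0000e-02  7.5220e+01] gap 47.3 F [ 0.4 -1.  -1.4] | d [-163.7  -14.1   25. ] rot [-0.0148  0.0012  0.0004]
```

play_rows:
  deltas:
    - [[-0.035, -0.003, 0], [-0.01, 0, 0], 0.6]
    - [[-0.035, -0.003, 0], [0, 0, 0], 0.6]
    - [[-0.03, -0.003, 0], [0, 0, 0], 0.6]
    - [[-0.025, -0.003, 0.005], [0, 0, 0], 0.6]
    - [[-0.015, -0.002, 0.01], [0, 0, 0], 0.6]
    - [[-0.005, 0, 0.01], [0, 0, 0], 0.6]
    - [[0, 0, 0], [0, 0, 0], 0.6]
    - [[0, 0, 0], [0, 0, 0], 0.6]

```text
time: 18.0
tool_pos: [431.3, -279.0, 171.3]
tcp_rot: [-179.0, -0.1, 74.9]
ft_force: [0.1, -0.1, -0.3]
finger_gap: 47.1
```

```bash
python3 plan.py 437 -291 98 75.2
```

```text
t 18.0 pos [ 431.3 -279.   171.3] rot [-1.7904e+02 -1.2000e-01  7.4890e+01] gap 47.1 F [ 0.1 -0.1 -0.3] | d [-10.3   9.8  73.1] rot [-0.0168 -0.0021 -0.0053]
```

play_rows:
  deltas:
    - [[-0.008, 0.008, 0.01], [-0.016, -0.002, -0.005], 0.6]
    - [[-0.003, 0.002, 0.014], [0, 0, 0], 0.6]
    - [[0, 0, 0.014], [0, 0, 0], 0.6]
    - [[0, 0, 0.014], [0, 0, 0], 0.6]
    - [[0, 0, 0.009], [0, 0, 0], 0.6]
    - [[0, 0, 0.003], [0, 0, 0], 0.6]
    - [[0, 0, 0], [0, 0, 0], 0.6]

```text
time: 18.88
tool_pos: [439.0, -291.3, 102.0]
tcp_rot: [-180.0, -0.0, 75.3]
ft_force: [0.6, -0.2, -2.2]
finger_gap: 47.5
```

```bash
python3 plan.py 437 -291 97 75.2
```

```text
t 18.88 pos [ 439.  -291.3  102. ] rot [-1.7997e+02 -4.0000e-02  7.5340e+01] gap 47.5 F [ 0.6 -0.2 -2.2] | d [-0.2 -2.   5. ] rot [-0.0006 -0.0007  0.0025]
```

play_rows:
  deltas:
    - [[0, 0, 0.003], [0, 0, 0], 0.6]

```text
time: 19.0
tool_pos: [439.5, -291.7, 99.6]
tcp_rot: [180.0, -0.0, 75.3]
ft_force: [0.3, 0.1, -2.6]
finger_gap: 47.3
```

play_rows:
  deltas:
    - [[0, 0, 0.002], [0, 0, 0], 0.6]

```text
time: 19.12
tool_pos: [439.7, -291.8, 97.9]
tcp_rot: [179.9, 0.0, 75.3]
ft_force: [-0.2, 0.7, -2.0]
finger_gap: 47.3
```

play_rows:
  deltas:
    - [[0, 0, 0.001], [0, 0, 0], 0.6]

```text
time: 19.25
tool_pos: [440.0, -292.2, 97.6]
tcp_rot: [179.9, 0.0, 75.3]
ft_force: [-2.3, 1.1, 6.3]
finger_gap: 47.2
```

Contact. Releasing and lifting clear.

play_rows:
  deltas:
    - [[0, 0, 0], [0, 0, 0], 0.4]
    - [[0, 0, 0], [0, 0, 0], 0.2]
    - [[0, 0, 0], [0, 0, 0], 0]
    - [[0, 0, 0], [0, 0, 0], 0]
    - [[0, 0, -0.01], [0, 0, 0], 0]
    - [[0, 0, -0.025], [0, 0, 0], 0]
    - [[0, 0, -0.04], [0, 0, 0], 0]
    - [[0, 0, -0.04], [0, 0, 0], 0]

```text
time: 20.25
tool_pos: [438.3, -290.8, 214.4]
tcp_rot: [-179.9, -0.1, 75.3]
ft_force: [-0.8, -0.0, 0.5]
finger_gap: 85.7
```

Run:
```python
from h import *
from plan import plan
plan(598.5,48.5,200,75.2)
im,C=shot("top","top3")
g=cv2.cvtColor(im,cv2.COLOR_BGR2HSV);H,S,V=cv2.split(g)
def rep(n,m,z,amin=30):
    for c in blobs(m,amin):
        x,y,w,h=cv2.boundingRect(c)
        if not(240<x<350 and 140<y<230):continue
        W=ray(C,c.astype(float),z).astype(np.float32);q=cv2.minAreaRect(W)
        print(n,(x,y,w,h),np.round(q[0],1),np.round(q[1],1),round(q[2],1),np.round(cv2.fitEllipse(W),1) if 0 else np.round(cv2.fitEllipse(W)[0],1))
rep("cork",(H<18)&(S>120),4,40)
rep("cap",(S<50)&(V>98)&(V<135),85,25)
cv2.imwrite("pics/c3.png",cv2.resize(im[140:290,240:500],None,fx=3,fy=3,interpolation=cv2.INTER_CUBIC))
```

```text
t 20.25 pos [ 438.3 -290.8  214.4] rot [-1.7986e+02 -9.0000e-02  7.5340e+01] gap 85.7 F [-0.8 -0.   0.5] | d [368.8  69.2  14.8] rot [-0.0024 -0.0015  0.0025]
cork (310, 181, 31, 32) [564.7  -4.4] [60.5 61.4] 73.2 [564.6  -4.4]
cork (294, 172, 19, 20) [602.3  48.9] [44.6 42.8] 44.3 [601.7  48.9]
cork (265, 171, 26, 27) [596.5 110. ] [60.5 63.2] 89.6 [596.4 109.8]
cap (298, 175, 10, 9) [598.3  46.8] [20.1 18. ] 89.3 [598.5  47.7]
```

View pics/c3.png

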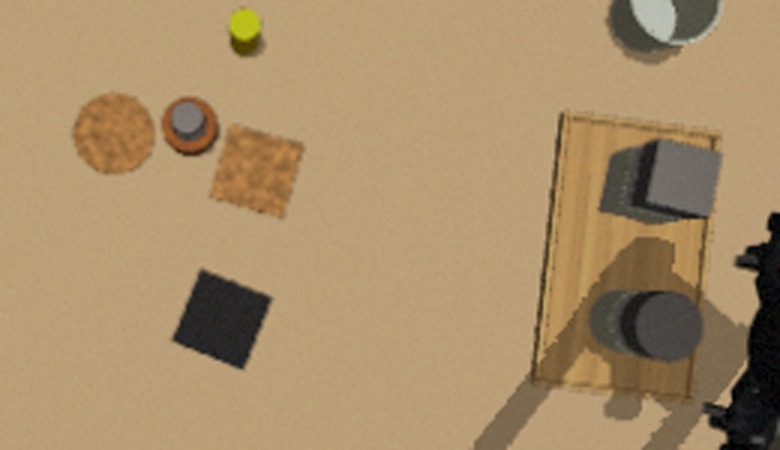

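Crop: both jars stand upright in the tray. The empty coasters are at about (114,132) round and (257,170) square, and the stick in its stand is at (188,122). Moving over the stick.

play_rows:
  deltas:
    - [[0.03, 0.005, 0], [0, 0, 0], 0]
    - [[0.045, 0.009, 0], [0, 0, 0], 0]
    - [[0.045, 0.009, 0], [0, 0, 0], 0]
    - [[0.045, 0.009, 0], [0, 0, 0], 0]
    - [[0.045, 0.009, 0], [0, 0, 0], 0]
    - [[0.045, 0.009, 0], [0, 0, 0], 0]
    - [[0.04, 0.008, 0], [0, 0, 0], 0]
    - [[0.03, 0.005, 0], [0, 0, 0], 0]

```text
time: 21.3
tool_pos: [590.4, 11.3, 229.8]
tcp_rot: [178.9, 0.3, 75.0]
ft_force: [0.3, -0.1, -0.4]
finger_gap: 85.6
```

```bash
python3 plan.py 598.5 48.5 200 75.2
```

```text
t 21.3 pos [590.4  11.3 229.8] rot [178.95   0.28  75.04] gap 85.6 F [ 0.3 -0.1 -0.4] | d [38.2 -2.3 29.6] rot [ 0.0184  0.0049 -0.0028]
```

play_rows:
  deltas:
    - [[0.02, -0.002, 0.01], [0.018, 0.005, -0.003], 0]
    - [[0.01, 0, 0.01], [0, 0, 0], 0]
    - [[0, 0, 0.01], [0, 0, 0], 0]
    - [[0, 0, 0], [0, 0, 0], 0]
    - [[0, 0, 0], [0, 0, 0], 0]

```text
time: 21.92
tool_pos: [595.7, 41.2, 197.1]
tcp_rot: [-179.9, 0.0, 75.3]
ft_force: [0.0, -0.3, -0.0]
finger_gap: 85.4
```

Run:
```python
from h import *
from plan import plan
plan(598.5,48.5,130,75.2)
im,C=shot("wrist","w4")
print(proj(C,[[598.5,48.5,85],[598.5,48.5,5],[596.4,110,4],[564.6,-4.4,4]]))
```

```text
t 21.93 pos [595.7  41.2 197.1] rot [-1.7987e+02  5.0000e-02  7.5250e+01] gap 85.4 F [ 0.  -0.3 -0. ] | d [ 7.9  1.  67.1] rot [-0.0023  0.0008  0.0009]
[[319.2035018  178.32772451]
 [318.91127644 162.05202359]
 [303.55149357 111.18370543]
 [303.60912574 208.56904834]]
```

View pics/w4.png

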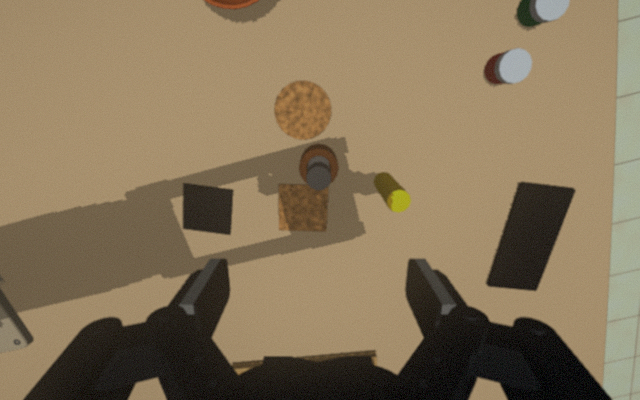

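Wrist view: cap top at (318,178), stand at (319,163), round coaster at (303,110), square coaster at (303,208). All are within 1–2 px of prediction. Refining.

Run:
```python
from h import *
im=cv2.imread("pics/w4.png");C=cam("wrist")
g=cv2.cvtColor(im,cv2.COLOR_BGR2HSV);H,S,V=cv2.split(g)
def rep(n,m,z,a,box):
    x0,y0,x1,y1=box
    for c in blobs(m[y0:y1,x0:x1],a):
        c=c+[x0,y0];W=ray(C,c.astype(float),z).astype(np.float32);q=cv2.minAreaRect(W)
        print(n,cv2.boundingRect(c),np.round(q[0],1),np.round(q[1],1),round(q[2],1))
rep("cap",(S<75)&(V<100),85,60,(290,140,350,195))
rep("round",(S>120)&(H<18),4,200,(265,70,345,143))
rep("sq",(S>115)&(H<18),4,200,(265,180,345,240))
print(V[178,300:338],S[178,300:338]);print(V[155:195,318])
```

```text
cap (307, 156, 24, 34) [599.2  53.9] [32.1 22.1] 75.2
round (275, 81, 56, 59) [595.2 110.7] [64.1 63.4] 75.2
sq (278, 184, 51, 47) [564.1  -3. ] [62.  62.1] 74.3
[115 108  98  91  88  84  77  71  75  71  70  78  74  78  76  75  78  77
  75  77  76  79  71  74  69  75  76  74  75  73  72  78  85  87  94 105
 117 118] [ 86  97 122 143 154 137 113  50  34  29  55  43  45  49  37  41  49  53
  58  36  37  58  50  38  48  48  34  52  41  42  78 118 150 138 114 104
  81  84]
[ 90  85  89  87  88  84  78  73  59  55  58  65  76  76  72  79  77  80
  74  73  74  74  75  75  71  71  71  74  65  75  75  70  74  78  77  78
  88  90  99 108]
```

play_rows:
  deltas:
    - [[0.007, 0.001, 0.01], [-0.002, 0, 0], 0]
    - [[0, 0, 0.02], [0, 0, 0], 0]
    - [[0, 0, 0.02], [0, 0, 0], 0]
    - [[0, 0, 0.01], [0, 0, 0], 0]
    - [[0, 0, 0], [0, 0, 0], 0]

```text
time: 22.6
tool_pos: [597.9, 47.4, 132.1]
tcp_rot: [-179.9, 0.1, 75.2]
ft_force: [-0.1, -0.4, 0.1]
finger_gap: 85.6
```

Run:
```python
from h import *
from plan import plan
plan(598,48.6,52,75.2)
im,C=shot("wrist","w5")
print(proj(C,[[598,48.6,85]]))
g=cv2.cvtColor(im,cv2.COLOR_BGR2HSV);H,S,V=cv2.split(g)
u,v=map(int,proj(C,[[598,48.6,85]])[0]);print(v)
for rr in(v-4,v,v+4):
    c=np.where((S[rr,u-30:u+30]<75)&(V[rr,u-30:u+30]<110))[0]+u-30;print(c.min(),c.max())
# finger tips inner edges
for rr in(265,275,285):
    d=np.where(V[rr]<45)[0];a=d[d<317];b=d[d>317];print(rr,a.max(),b.min())
```

```text
t 22.6 pos [597.9  47.4 132.1] rot [-1.7994e+02  7.0000e-02  7.5200e+01] gap 85.6 F [-0.1 -0.4  0.1] | d [ 1.3 -0.1 80.1] rot [-0.0011  0.0012 -0.0001]
[[318.11703112 207.56588254]]
207
303 332
303 332
304 332
265 225 409
275 226 410
285 228 409
```

play_rows:
  deltas:
    - [[0.001, 0, 0.012], [0, 0.001, 0], 0]
    - [[0, 0, 0.015], [0, 0, 0], 0]
    - [[0, 0, 0.015], [0, 0, 0], 0]
    - [[0, 0, 0.015], [0, 0, 0], 0]
    - [[0, 0, 0.012], [0, 0, 0], 0]
    - [[0, 0, 0.005], [0, 0, 0], 0]
    - [[0, 0, 0], [0, 0, 0], 0]

```text
time: 23.52
tool_pos: [598.8, 48.4, 53.9]
tcp_rot: [180.0, -0.0, 75.2]
ft_force: [-0.6, -0.1, 0.6]
finger_gap: 85.3
```

```bash
python3 plan.py 598 48.6 52 75.2
```

```text
t 23.52 pos [598.8  48.4  53.9] rot [ 1.7998e+02 -1.0000e-02  7.5190e+01] gap 85.3 F [-0.6 -0.1  0.6] | d [-0.  -0.9  1.9] rot [ 0.0003 -0.0002 -0.0001]
```

play_rows:
  deltas:
    - [[0, -0.0015, 0.001], [0, 0, 0], 0.3]
    - [[0, -0.0003, 0], [0, 0, 0], 0.5]
    - [[0, -0.0003, 0], [0, 0, 0], 0.6]
    - [[0, -0.0003, 0], [0, 0, 0], 0.65]
  force: 20

```text
time: 24.02
tool_pos: [597.9, 49.1, 54.9]
tcp_rot: [179.8, -0.1, 75.2]
ft_force: [0.2, 0.4, -0.7]
finger_gap: 30.3
```

```bash
python3 plan.py 598 48.6 53 75.2
```

```text
t 24.02 pos [597.9  49.1  54.9] rot [ 1.798e+02 -6.000e-02  7.520e+01] gap 30.3 F [ 0.2  0.4 -0.7] | d [-0.4  0.2  1.9] rot [ 0.0036 -0.001  -0.0001]
```

Centred. Gripping.

play_rows:
  deltas:
    - [[0, 0, 0], [0.003, 0, 0], 0.72]
    - [[0, 0, 0], [0, 0, 0], 0.8]
    - [[0, 0, 0], [0, 0, 0], 0.85]
    - [[0, 0, 0], [0, 0, 0], 0.85]
  force: 25

```text
time: 24.52
tool_pos: [598.0, 49.1, 55.2]
tcp_rot: [180.0, -0.1, 75.2]
ft_force: [-0.2, 0.1, 0.0]
finger_gap: 12.8
```

```bash
python3 plan.py 598 48.6 53 75.2
```

```text
t 24.52 pos [598.   49.1  55.2] rot [ 1.7996e+02 -7.0000e-02  7.5200e+01] gap 12.8 F [-0.2  0.1  0. ] | d [-0.5  0.1  2.2] rot [ 0.0007 -0.0011 -0.    ]
```

Run:
```python
from h import *
a,_=shot("wrist","w6");b,_=shot("scene","s6");t,_=shot("top","t6")
f=lambda x,k:cv2.resize(x,(400,300),interpolation=cv2.INTER_CUBIC)
cv2.imwrite("pics/m6.png",np.vstack([np.hstack([f(a[120:330,180:460],0),f(b[160:280,280:440],0)]),np.hstack([f(t[130:250,240:400],0),f(b[100:220,280:440],0)])]))
```

```text
(no output)
```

View pics/m6.png

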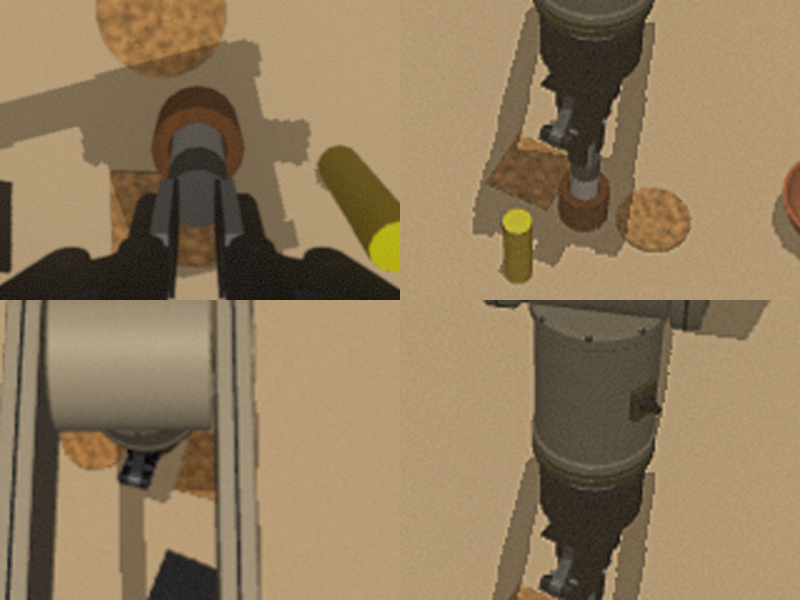

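Run:
```python
from h import *
C=cam("wrist")
print(proj(C,[[598,48.6,85],[598,48.6,40]]))
A=np.array([np.sin(np.radians(75.2)),-np.cos(np.radians(75.2))])
for z in(85,60,40):
  for o in(-12,12):print(z,o,proj(C,[[*(np.array([598,48.6])+o*A),z]]))
a=cv2.imread("pics/w6.png");cv2.imwrite("pics/c6.png",cv2.resize(a[160:340,220:420],None,fx=3.3,fy=3.3,interpolation=cv2.INTER_CUBIC))
```

```text
[[319.13784312 259.26895337]
 [318.65655063 226.03942681]]
85 -12 [[296.40447353 259.292228  ]]
85 12 [[341.86633544 259.23182811]]
60 -12 [[298.99783982 238.9544912 ]]
60 12 [[338.6853279  238.90541437]]
40 -12 [[300.64356287 226.05881101]]
40 12 [[336.666679  226.0162731]]
```

View pics/c6.png

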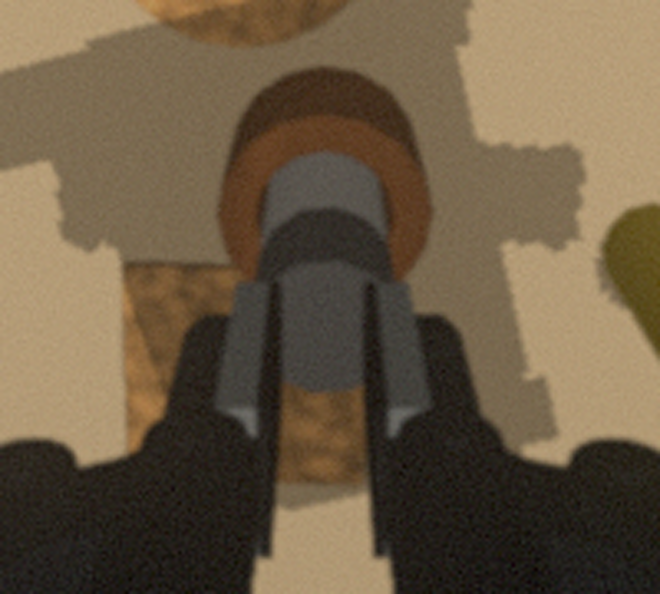

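Run:
```python
from h import *
c=eyes.get_calibration("wrist");T=c["T_tool_cam"];K,D=c["mtx"],c["D"]
R=T[:3,:3].T;t=-R@T[:3,3]
for x in(11,0,-11):
  for z in(0,-20,-38):
    for y in(-6.4,-12):
      p=cv2.projectPoints(np.float64([[x,y,z]]),R,t,K,D)[0].ravel();print(x,y,z,np.round((p-[220,160])*3.3))
s=r.sense();print(s["ft_force"],s["finger_gap"],s["joint_efforts"])
```

```text
11 -6.4 0 [291. 193.]
11 -12 0 [260. 193.]
11 -6.4 -20 [287. 237.]
11 -12 -20 [254. 237.]
11 -6.4 -38 [284. 286.]
11 -12 -38 [246. 286.]
0 -6.4 0 [291. 247.]
0 -12 0 [261. 247.]
0 -6.4 -20 [288. 297.]
0 -12 -20 [255. 297.]
0 -6.4 -38 [285. 352.]
0 -12 -38 [248. 352.]
-11 -6.4 0 [292. 300.]
-11 -12 0 [263. 300.]
-11 -6.4 -20 [289. 354.]
-11 -12 -20 [256. 354.]
-11 -6.4 -38 [285. 414.]
-11 -12 -38 [249. 414.]
[ 0.45206889 -1.1854816  -0.30306033] 12.881718180615659 [-2.09614635e-03 -5.89721346e+01 -4.63942552e+01  6.02265325e-03
 -6.78096709e-03  3.30793159e-05]
```

Run:
```python
from h import *
a=cv2.imread("pics/s6.png");C=cam("scene");p=r.sense()["tool_pos"]
k=8;x0,y0=310,170
b=cv2.resize(a[y0:y0+75,x0:x0+90],None,fx=k,fy=k,interpolation=cv2.INTER_CUBIC)
for dz,col in((0,(0,0,255)),(20,(0,255,0)),(35,(255,0,0))):
    q=proj(C,[p+[0,0,dz]])[0];q=((q-[x0,y0])*k+k/2).astype(int);print(dz,q);cv2.circle(b,tuple(map(int,q)),4,col,-1)
for z in(40,85):
    q=proj(C,[[598,48.6,z]])[0];q=((q-[x0,y0])*k+k/2).astype(int);print('stick',z,q);cv2.drawMarker(b,tuple(map(int,q)),(255,0,255))
cv2.imwrite("pics/c6b.png",b)
```

```text
0 [352 480]
20 [354 436]
35 [356 402]
stick 40 [348 513]
stick 85 [353 413]
```

View pics/c6b.png

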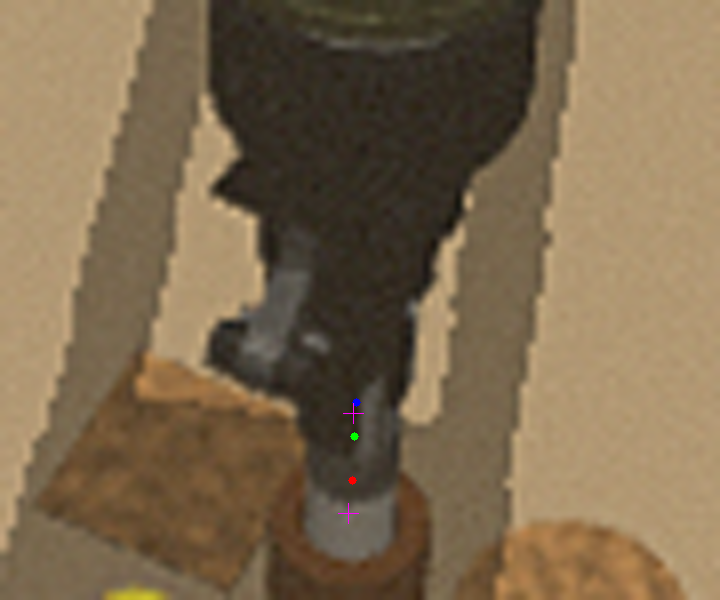

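Finding: the pads closed above the cap. The wrist view shows the cap disc under the pads, and the gap simply followed the command. The tips really sit about 35 mm behind the reported TCP when nearly shut and about 47 mm when open. I'll reopen and go about 40 mm lower.

play_rows:
  deltas:
    - [[0, 0, 0], [0, 0, 0], 0.6]
    - [[0, 0, 0], [0, 0, 0], 0.3]
    - [[0, 0, 0], [0, 0, 0], 0]
    - [[0, 0, 0], [0, 0, 0], 0]
    - [[0, 0, 0.008], [0, 0, 0], 0]
    - [[0, 0, 0.012], [0, 0, 0], 0]
    - [[0, 0, 0.004], [0, 0, 0], 0]

```text
time: 25.55
tool_pos: [597.9, 49.1, 29.4]
tcp_rot: [180.0, -0.1, 75.2]
ft_force: [-0.6, 0.9, -0.5]
finger_gap: 85.4
```

Run:
```python
from h import *
from plan import plan
plan(598,48.6,17,75.2)
a,_=shot("wrist","w7");b,_=shot("scene","s7")
cv2.imwrite("pics/m7.png",np.hstack([cv2.resize(a[150:350,200:440],(480,400)),cv2.resize(b[170:270,305:385],(320,400),interpolation=cv2.INTER_CUBIC)]))
```

```text
t 25.55 pos [597.9  49.1  29.4] rot [ 1.7996e+02 -6.0000e-02  7.5190e+01] gap 85.4 F [-0.6  0.9 -0.5] | d [-0.5  0.2 12.3] rot [ 0.0006 -0.0011 -0.0001]
```

View pics/m7.png

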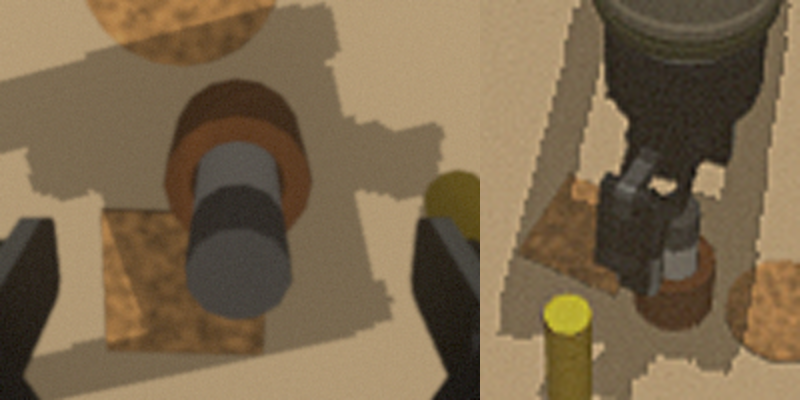

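Run:
```python
from h import *
C=cam("scene");p=np.array([597.9,49.1]);ty=np.array([.967,-.256]);tx=np.array([.256,.967])
for z in(29,50,60,70,80):
    print(z,[np.round((proj(C,[[*(p+y*ty+x*tx),z]])[0]-[305,170])*4+[480,0]) for y in(42.5,57) for x in(-11,11)])
```

```text
29 [array([621., 319.]), array([659., 334.]), array([609., 339.]), array([647., 355.])]
50 [array([621., 297.]), array([660., 312.]), array([609., 318.]), array([648., 333.])]
60 [array([621., 286.]), array([660., 301.]), array([609., 307.]), array([648., 323.])]
70 [array([622., 275.]), array([661., 290.]), array([610., 296.]), array([649., 312.])]
80 [array([622., 264.]), array([661., 279.]), array([610., 285.]), array([649., 301.])]
```

The stick is still centred and undisturbed. Scene row 290 puts the open tips at z≈70, which is TCP+41. Descending about 10 mm more and closing.

play_rows:
  deltas:
    - [[0, 0, 0.006], [0, 0, 0], 0]
    - [[0, 0, 0.004], [0, 0, 0], 0]
    - [[0, -0.0003, 0], [0, 0, 0], 0.3]
    - [[0, -0.0003, 0], [0, 0, 0], 0.5]
    - [[0, -0.0003, 0], [0, 0, 0], 0.6]
    - [[0, 0, 0], [0, 0, 0], 0.65]

```text
time: 26.4
tool_pos: [597.8, 49.4, 19.9]
tcp_rot: [179.9, -0.1, 75.2]
ft_force: [0.5, 0.0, -0.1]
finger_gap: 30.2
```

```bash
python3 plan.py 598 48.6 19 75.2
```

```text
t 26.4 pos [597.8  49.4  19.9] rot [ 1.7988e+02 -9.0000e-02  7.5200e+01] gap 30.2 F [ 0.5  0.  -0.1] | d [-0.7  0.4  0.9] rot [ 0.0021 -0.0015 -0.    ]
```

play_rows:
  deltas:
    - [[0, 0, 0], [0.002, 0, 0], 0.7]
    - [[0, 0, 0], [0, 0, 0], 0.74]
    - [[0, 0, 0], [0, 0, 0], 0.8]
    - [[0, 0, 0], [0, 0, 0], 0.85]
  force: 25

```text
time: 26.9
tool_pos: [598.0, 49.3, 20.2]
tcp_rot: [180.0, -0.1, 75.2]
ft_force: [-0.2, -0.5, 0.9]
finger_gap: 23.5
```

```bash
python3 plan.py 598 48.6 19 75.2
```

```text
t 26.9 pos [598.   49.3  20.2] rot [ 1.7998e+02 -9.0000e-02  7.5190e+01] gap 23.5 F [-0.2 -0.5  0.9] | d [-0.7  0.2  1.2] rot [ 0.0004 -0.0016 -0.0001]
```

play_rows:
  deltas:
    - [[0, 0, -0.004], [0, 0, 0], 0.85]
    - [[0, 0, -0.005], [0, 0, 0], 0.85]
    - [[0, 0, -0.005], [0, 0, 0], 0.85]
    - [[0, 0, -0.005], [0, 0, 0], 0.85]

```text
time: 27.4
tool_pos: [597.8, 49.3, 40.2]
tcp_rot: [-180.0, -0.1, 75.2]
ft_force: [0.2, 0.7, -0.2]
finger_gap: 23.3
```

```bash
python3 plan.py 598 49.3 70 75.2
```

```text
t 27.4 pos [597.8  49.3  40.2] rot [-1.7999e+02 -8.0000e-02  7.5200e+01] gap 23.3 F [ 0.2  0.7 -0.2] | d [  0.1   0.2 -29.8] rot [-0.0002 -0.0015 -0.    ]
```

play_rows:
  deltas:
    - [[0, 0, -0.005], [0, 0, 0], 0.85]
    - [[0, 0, -0.006], [0, 0, 0], 0.85]
    - [[0, 0, -0.006], [0, 0, 0], 0.85]
    - [[0, 0, -0.008], [0, 0, 0], 0.85]
    - [[0, 0, -0.015], [0, 0, 0], 0.85]
    - [[0, 0, -0.02], [0, 0, 0], 0.85]
    - [[0, 0, -0.02], [0, 0, 0], 0.85]
    - [[0, 0, 0], [0, 0, 0], 0.85]

```text
time: 28.4
tool_pos: [599.2, 49.2, 128.7]
tcp_rot: [179.8, -0.1, 75.2]
ft_force: [0.1, 0.8, -0.5]
finger_gap: 23.3
```

```bash
python3 plan.py 444.7 310.3 115 75.2; python3 -c "
from h import *
a,_=shot('wrist','w8');b,_=shot('scene','s8')
cv2.imwrite('pics/m8.png',np.hstack([cv2.resize(a[100:350,170:470],(480,400)),cv2.resize(b[150:275,310:410],(320,400),interpolation=cv2.INTER_CUBIC)]))"
```

```text
t 28.4 pos [599.2  49.2 128.7] rot [ 1.7977e+02 -1.5000e-01  7.5200e+01] gap 23.3 F [ 0.1  0.8 -0.5] | d [ 212.9 -216.2   13.4] rot [ 0.0039 -0.0025 -0.    ]
```

View pics/m8.png

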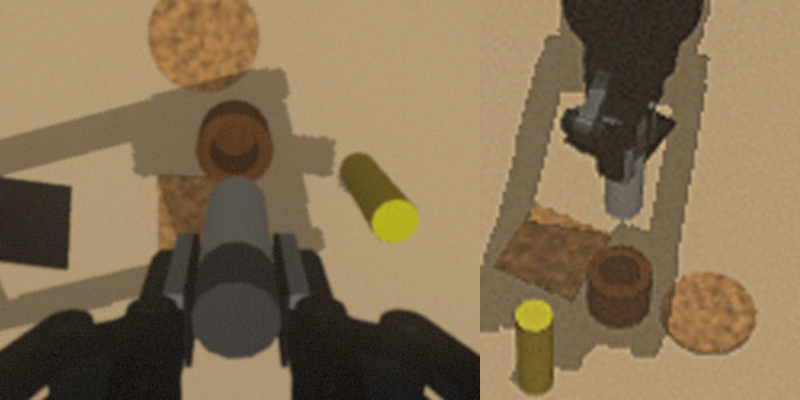

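The stick is out and the stand is upright and unmoved. Moving to the tile.

play_rows:
  deltas:
    - [[0.012, -0.012, 0], [0.004, -0.002, 0], 0.85]
    - [[0.024, -0.024, 0], [0, 0, 0], 0.85]
    - [[0.03, -0.03, 0], [0, 0, 0], 0.85]
    - [[0.03, -0.03, 0], [0, 0, 0], 0.85]
    - [[0.03, -0.03, 0], [0, 0, 0], 0.85]
    - [[0.026, -0.026, 0], [0, 0, 0], 0.85]
    - [[0.02, -0.02, 0], [0, 0, 0], 0.85]
    - [[0.01, -0.01, 0], [0, 0, 0], 0.85]

```text
time: 29.5
tool_pos: [454.2, 281.4, 118.7]
tcp_rot: [-178.9, 0.4, 75.2]
ft_force: [-0.6, 0.3, -0.5]
finger_gap: 23.1
```

play_rows:
  deltas:
    - [[0, 0, 0], [0, 0, 0], 0.85]
    - [[0, 0, 0], [0, 0, 0], 0.85]

```text
time: 29.75
tool_pos: [453.3, 281.4, 117.8]
tcp_rot: [-178.9, 0.5, 75.3]
ft_force: [0.4, -0.1, -0.5]
finger_gap: 23.4
```

```bash
cat > tile.py <<'E'
from h import *
from plan import plan
im,C=shot("wrist","w9")
g=cv2.cvtColor(im,cv2.COLOR_BGR2HSV);H,S,V=cv2.split(g)
for c in blobs((S<45)&(V>85),300):
    W=ray(C,c.astype(float),6).astype(np.float32);q=cv2.minAreaRect(W)
    print(cv2.boundingRect(c),np.round(q[0],1),np.round(q[1],1),round(q[2],1))
plan(444.7,310.3,60,75.2)
E
python3 tile.py
```

```text
(302, 211, 31, 40) [435.8 238.4] [43.5 29.4] 43.9
(243, 116, 124, 81) [443.9 311.8] [ 64.5 110.3] 68.3
(0, 0, 165, 91) [290.5 451.9] [ 71.4 142.9] 73.8
t 29.8 pos [453.4 281.3 117.8] rot [-178.89    0.46   75.26] gap 23.1 F [-0.2  0.3  0.2] | d [ 26.3 -14.7  57.9] rot [-0.0194  0.008   0.0009]
```

View pics/w9.png

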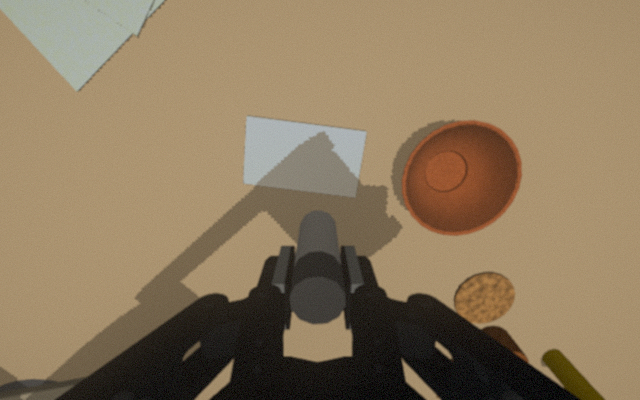

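The wrist view agrees with the top camera on the tile centre, about (444.3, 311). The tile is at px (305,156) and the bowl is clear to the right.

play_rows:
  deltas:
    - [[0.014, -0.007, 0.005], [-0.019, 0.008, 0.001], 0.85]
    - [[0.012, -0.006, 0.012], [0, 0, 0], 0.85]
    - [[0.002, 0, 0.015], [0, 0, 0], 0.85]
    - [[0, 0, 0.012], [0, 0, 0], 0.85]
    - [[0, 0, 0.008], [0, 0, 0], 0.85]
    - [[0, 0, 0], [0, 0, 0], 0.85]
    - [[0, 0, 0], [0, 0, 0], 0.85]

```text
time: 30.68
tool_pos: [447.8, 311.7, 60.6]
tcp_rot: [-180.0, 0.1, 75.0]
ft_force: [-0.0, -0.4, -0.9]
finger_gap: 23.2
```

```bash
python3 plan.py 444.3 311.5 30 75.2
```

```text
t 30.68 pos [447.8 311.7  60.6] rot [-1.7997e+02  7.0000e-02  7.5030e+01] gap 23.2 F [-0.  -0.4 -0.9] | d [-1.1 -3.3 30.6] rot [-0.0006  0.0013 -0.003 ]
```

play_rows:
  deltas:
    - [[-0.001, -0.004, 0.006], [0, 0, 0], 0.85]
    - [[0, 0, 0.01], [0, 0, 0], 0.85]
    - [[0, 0, 0.009], [0, 0, 0], 0.85]
    - [[0, 0, 0.004], [0, 0, 0], 0.85]
    - [[0, 0, 0], [0, 0, 0], 0.85]

```text
time: 31.3
tool_pos: [443.9, 311.8, 30.3]
tcp_rot: [180.0, 0.0, 75.0]
ft_force: [0.5, -0.2, -0.1]
finger_gap: 23.2
```

```bash
python3 plan.py 444.3 311.5 21 75.2
```

```text
t 31.3 pos [443.9 311.8  30.3] rot [1.7998e+02 3.0000e-02 7.5010e+01] gap 23.2 F [ 0.5 -0.2 -0.1] | d [-0.2  0.5  9.3] rot [ 0.0003  0.0004 -0.0033]
```

play_rows:
  deltas:
    - [[0, 0, 0.004], [0, 0, 0], 0.85]
    - [[0, 0, 0.003], [0, 0, 0], 0.85]

```text
time: 31.55
tool_pos: [444.3, 312.1, 23.4]
tcp_rot: [179.9, -0.0, 75.0]
ft_force: [0.1, -0.7, -0.4]
finger_gap: 23.3
```

play_rows:
  deltas:
    - [[0, 0, 0.001], [0, 0, 0], 0.85]

```text
time: 31.68
tool_pos: [444.3, 312.0, 22.2]
tcp_rot: [179.9, -0.0, 75.0]
ft_force: [-0.3, -0.0, -0.2]
finger_gap: 23.2
```

play_rows:
  deltas:
    - [[0, 0, 0.001], [0, 0, 0], 0.85]

```text
time: 31.8
tool_pos: [444.4, 312.1, 21.3]
tcp_rot: [179.9, -0.0, 75.0]
ft_force: [-1.0, -0.5, -0.5]
finger_gap: 23.2
```

play_rows:
  deltas:
    - [[0, 0, 0.001], [0, 0, 0], 0.85]

```text
time: 31.92
tool_pos: [444.7, 312.3, 21.1]
tcp_rot: [179.9, -0.0, 75.0]
ft_force: [-4.4, -1.9, 11.7]
finger_gap: 23.0
```

play_rows:
  deltas:
    - [[0, 0, 0], [0, 0, 0], 0.72]
    - [[0, 0, 0], [0, 0, 0], 0.65]
    - [[0, 0, 0], [0, 0, 0], 0.4]
    - [[0, 0, 0], [0, 0, 0], 0.1]
    - [[0, 0, -0.01], [0, 0, 0], 0]
    - [[0, 0, -0.025], [0, 0, 0], 0]
    - [[0, 0, -0.04], [0, 0, 0], 0]
    - [[0, 0, -0.04], [0, 0, 0], 0]

```text
time: 32.92
tool_pos: [442.0, 310.8, 136.9]
tcp_rot: [-179.8, 0.2, 75.0]
ft_force: [0.1, 0.2, 0.6]
finger_gap: 85.5
```

play_rows:
  deltas:
    - [[-0.03, 0, -0.04], [0, 0, 0], 0]
    - [[-0.045, 0, -0.02], [0, 0, 0], 0]
    - [[-0.05, 0, -0.01], [0, 0, 0], 0]
    - [[-0.05, 0, 0], [0, 0, 0], 0]
    - [[-0.05, 0, 0], [0, 0, 0], 0]
    - [[-0.05, 0, 0], [0, 0, 0], 0]
    - [[-0.05, 0, 0], [0, 0, 0], 0]
    - [[-0.05, 0, 0], [0, 0, 0], 0]

```text
time: 33.92
tool_pos: [346.6, -57.7, 221.2]
tcp_rot: [179.1, -0.2, 75.4]
ft_force: [2.0, -0.7, -0.3]
finger_gap: 85.7
```

```bash
cat > chk.py <<'E'
from h import *
import sys
im,C=shot("top",sys.argv[1])
g=cv2.cvtColor(im,cv2.COLOR_BGR2HSV);H,S,V=cv2.split(g)
def rep(n,m,z,amin,box):
    x0,y0,x1,y1=box
    for c in blobs(m[y0:y1,x0:x1],amin):
        c=c+[x0,y0];M=cv2.moments(c);W=ray(C,c.astype(float),z).astype(np.float32);q=cv2.minAreaRect(W)
        print(n,cv2.boundingRect(c),np.round(q[0],1),np.round(q[1],1),round(q[2],1),'cm',np.round(ray(C,[(M['m10']/M['m00'],M['m01']/M['m00'])],z)[0],1))
gr=(S<55)&(V>98)&(V<135)
rep("cap on tile",(S<60)&(V>90)&(V<130),86,20,(165,210,225,280))
rep("tile",(S<60)&(V>60),6,200,(165,210,225,280))
rep("stand(z40)",(H<18)&(S>120),40,40,(290,165,314,200))
rep("tray lids",(S<60)&(V>98)&(V<135),135,60,(400,170,500,290))
rep("coaster lids",gr,134,60,(250,150,345,225))
rep("bowl",(H<18)&(S>150),42,300,(180,160,240,220))
E
python3 chk.py t10; python3 plan.py 439 -292 200 75.2
```

```text
cap on tile (180, 244, 10, 11) [445.5 310.4] [20.4 22.1] 89.7 cm [444.9 310.6]
tile (175, 222, 41, 53) [445.  310.6] [ 66.4 110.5] 68.0 cm [444.8 309.9]
stand(z40) (294, 172, 19, 20) [597.5  47.6] [44.1 41.8] 26.0 cm [597.7  47.7]
tray lids (452, 238, 22, 22) [ 441. -292.] [45.1 44. ] 44.1 cm [ 440.5 -291.8]
tray lids (456, 187, 24, 25) [ 546.  -307.3] [44.9 45.5] 75.5 cm [ 545.7 -307.2]
bowl (190, 174, 41, 41) [571.2 264.7] [94.8 93.7] 89.4 cm [571.  264.2]
t 33.98 pos [345.2 -63.2 221.3] rot [1.7916e+02 1.0000e-02 7.5160e+01] gap 85.3 F [-0.2 -3.3  0.3] | d [-197.2  149.    23.5] rot [ 0.0146  0.0001 -0.0007]
```

The stick stands within about 0.5 mm of the tile centre, and the stand and bowl are unmoved. Now the round jar, gripped lower this time.

play_rows:
  deltas:
    - [[-0.025, 0.02, 0], [0.014, 0, 0], 0]
    - [[-0.035, 0.027, 0], [0, 0, 0], 0]
    - [[-0.035, 0.027, 0.005], [0, 0, 0], 0]
    - [[-0.035, 0.027, 0.01], [0, 0, 0], 0]
    - [[-0.03, 0.022, 0.01], [0, 0, 0], 0]
    - [[-0.015, 0.01, 0.01], [0, 0, 0], 0]
    - [[0, 0, 0], [0, 0, 0], 0]
    - [[0, 0, 0], [0, 0, 0], 0]

```text
time: 34.98
tool_pos: [431.6, -275.4, 193.2]
tcp_rot: [179.4, 0.1, 74.8]
ft_force: [-0.0, -0.3, 0.4]
finger_gap: 85.3
```

```bash
python3 plan.py 440 -292 66 75.2
```

```text
t 34.98 pos [ 431.6 -275.4  193.2] rot [1.7941e+02 8.0000e-02 7.4780e+01] gap 85.3 F [-0.  -0.3  0.4] | d [-13.7  11.1 127.3] rot [ 0.0103  0.0015 -0.0073]
```

play_rows:
  deltas:
    - [[-0.012, 0.009, 0.005], [0.01, 0.001, -0.007], 0]
    - [[-0.002, 0.002, 0.015], [0, 0, 0], 0]
    - [[0, 0, 0.015], [0, 0, 0], 0]
    - [[0, 0, 0.01], [0, 0, 0], 0]
    - [[0, 0, 0], [0, 0, 0], 0]

```text
time: 35.6
tool_pos: [438.9, -288.4, 147.3]
tcp_rot: [179.9, 0.0, 75.3]
ft_force: [-0.5, 0.2, -0.9]
finger_gap: 85.5
```

```bash
python3 plan.py 440 -292 66 75.2
```

```text
t 35.6 pos [ 438.9 -288.4  147.3] rot [1.799e+02 2.000e-02 7.534e+01] gap 85.5 F [-0.5  0.2 -0.9] | d [-3.2  1.9 81.3] rot [0.0018 0.0003 0.0024]
```

play_rows:
  deltas:
    - [[-0.003, 0.002, 0.012], [0, 0, 0.002], 0]
    - [[0, 0, 0.015], [0, 0, 0], 0]
    - [[0, 0, 0.015], [0, 0, 0], 0]
    - [[0, 0, 0.015], [0, 0, 0], 0]
    - [[0, 0, 0.012], [0, 0, 0], 0]
    - [[0, 0, 0.006], [0, 0, 0], 0]
    - [[0, 0, 0], [0, 0, 0], 0]
    - [[0, 0, 0], [0, 0, 0], 0.2]
  force: 40

```text
time: 36.6
tool_pos: [440.2, -292.0, 67.0]
tcp_rot: [179.9, 0.0, 75.2]
ft_force: [0.0, -0.0, 0.4]
finger_gap: 69.7
```

```bash
python3 plan.py 440 -292 66 75.2
```

```text
t 36.6 pos [ 440.2 -292.    67. ] rot [1.7991e+02 1.0000e-02 7.5210e+01] gap 69.7 F [ 0.  -0.   0.4] | d [-0.1 -0.1  1. ] rot [0.0016 0.0002 0.0002]
```

play_rows:
  deltas:
    - [[0, 0, 0], [0, 0, 0], 0.35]
    - [[0, 0, 0], [0, 0, 0], 0.45]
    - [[0, 0, 0], [0, 0, 0], 0.6]
    - [[0, 0, 0], [0, 0, 0], 0.6]

```text
time: 37.1
tool_pos: [440.7, -292.4, 68.1]
tcp_rot: [179.8, 0.1, 75.2]
ft_force: [-0.0, 0.3, -1.3]
finger_gap: 49.0
```

play_rows:
  deltas:
    - [[0, 0, -0.006], [0, 0, 0], 0.6]
    - [[0, 0, -0.012], [0, 0, 0], 0.6]
    - [[0, 0, -0.018], [0, 0, 0], 0.6]
    - [[0, 0, -0.02], [0, 0, 0], 0.6]
    - [[0, 0, -0.025], [0, 0, 0], 0.6]
    - [[0, 0, -0.02], [0, 0, 0], 0.6]
    - [[0, 0, -0.01], [0, 0, 0], 0.6]
    - [[0, 0, 0], [0, 0, 0], 0.6]

```text
time: 38.1
tool_pos: [441.4, -293.0, 190.2]
tcp_rot: [179.5, 0.2, 75.2]
ft_force: [0.7, -0.2, -3.0]
finger_gap: 49.3
```

```bash
python3 plan.py 595.5 110.3 190 75.2
```

```text
t 38.1 pos [ 441.4 -293.   190.2] rot [179.53   0.18  75.21] gap 49.3 F [ 0.7 -0.2 -3. ] | d [429.3  46.1  -0.8] rot [0.0082 0.0031 0.0002]
```

play_rows:
  deltas:
    - [[0.015, 0.002, 0], [0.008, 0.003, 0], 0.6]
    - [[0.03, 0.004, 0], [0, 0, 0], 0.6]
    - [[0.037, 0.004, 0], [0, 0, 0], 0.6]
    - [[0.037, 0.004, 0], [0, 0, 0], 0.6]
    - [[0.037, 0.004, 0], [0, 0, 0], 0.6]
    - [[0.037, 0.004, 0], [0, 0, 0], 0.6]
    - [[0.037, 0.004, 0], [0, 0, 0], 0.6]
    - [[0.037, 0.004, 0], [0, 0, 0], 0.6]

```text
time: 39.1
tool_pos: [537.1, -28.6, 181.5]
tcp_rot: [-179.1, -0.2, 75.0]
ft_force: [-0.4, -0.1, -2.4]
finger_gap: 49.2
```

```bash
python3 plan.py 595.5 110.3 190 75.2
```

```text
t 39.1 pos [537.1 -28.6 181.5] rot [-179.06   -0.21   75.02] gap 49.2 F [-0.4 -0.1 -2.4] | d [149.3  20.4  -8.3] rot [-0.0165 -0.0036 -0.0032]
```

play_rows:
  deltas:
    - [[0.035, 0.005, -0.003], [-0.016, -0.003, -0.003], 0.6]
    - [[0.03, 0.005, 0], [0, 0, 0], 0.6]
    - [[0.028, 0.004, 0], [0, 0, 0], 0.6]
    - [[0.02, 0.003, 0], [0, 0, 0], 0.6]
    - [[0.01, 0.002, 0], [0, 0, 0], 0.6]
    - [[0.003, 0, 0], [0, 0, 0], 0.6]
    - [[0, 0, 0], [0, 0, 0], 0.6]

```text
time: 39.98
tool_pos: [584.5, 99.3, 177.4]
tcp_rot: [-179.3, 0.1, 75.5]
ft_force: [0.3, -1.1, -2.1]
finger_gap: 49.0
```

```bash
python3 plan.py 595.5 110.3 90 75.2
```

```text
t 39.98 pos [584.5  99.3 177.4] rot [-1.7925e+02  1.2000e-01  7.5500e+01] gap 49.0 F [ 0.3 -1.1 -2.1] | d [13.6  9.  87.3] rot [-0.013   0.0021  0.0052]
```

play_rows:
  deltas:
    - [[0.011, 0.008, 0], [-0.013, 0.002, 0.005], 0.6]
    - [[0.003, 0.001, 0.008], [0, 0, 0], 0.6]
    - [[0, 0, 0.014], [0, 0, 0], 0.6]
    - [[0, 0, 0.015], [0, 0, 0], 0.6]
    - [[0, 0, 0.015], [0, 0, 0], 0.6]
    - [[0, 0, 0.01], [0, 0, 0], 0.6]
    - [[0, 0, 0.005], [0, 0, 0], 0.6]
    - [[0, 0, 0], [0, 0, 0], 0.6]

```text
time: 40.98
tool_pos: [596.3, 109.0, 103.8]
tcp_rot: [-179.9, 0.1, 75.0]
ft_force: [-0.1, 0.5, -2.1]
finger_gap: 49.1
```

```bash
python3 plan.py 595.5 110.3 68 75.2
```

```text
t 40.98 pos [596.3 109.  103.8] rot [-1.799e+02  8.000e-02  7.503e+01] gap 49.1 F [-0.1  0.5 -2.1] | d [ 1.1 -1.  35.8] rot [-0.0017  0.0013 -0.0029]
```

play_rows:
  deltas:
    - [[0.001, -0.001, 0.006], [0, 0, 0], 0.6]
    - [[0, 0, 0.01], [0, 0, 0], 0.6]
    - [[0, 0, 0.01], [0, 0, 0], 0.6]
    - [[0, 0, 0.004], [0, 0, 0], 0.6]
    - [[0, 0, 0], [0, 0, 0], 0.6]

```text
time: 41.6
tool_pos: [596.2, 110.4, 72.7]
tcp_rot: [-180.0, 0.0, 75.0]
ft_force: [0.6, -0.1, -2.1]
finger_gap: 49.4
```

```bash
python3 plan.py 595.5 110.3 67 75.2
```

```text
t 41.6 pos [596.2 110.4  72.7] rot [-1.800e+02  4.000e-02  7.504e+01] gap 49.4 F [ 0.6 -0.1 -2.1] | d [-0.3 -0.7  5.7] rot [-0.      0.0007 -0.0028]
```

play_rows:
  deltas:
    - [[0, -0.001, 0.003], [0, 0, 0], 0.6]

```text
time: 41.72
tool_pos: [595.7, 110.7, 70.1]
tcp_rot: [180.0, 0.0, 75.0]
ft_force: [-1.1, 0.1, -1.7]
finger_gap: 49.6
```

play_rows:
  deltas:
    - [[0, 0, 0.001], [0, 0, 0], 0.6]

```text
time: 41.85
tool_pos: [595.6, 110.8, 69.0]
tcp_rot: [180.0, 0.0, 75.0]
ft_force: [-0.5, -0.1, -2.6]
finger_gap: 49.2
```

play_rows:
  deltas:
    - [[0, 0, 0.001], [0, 0, 0], 0.6]

```text
time: 41.98
tool_pos: [595.8, 110.8, 68.2]
tcp_rot: [179.9, 0.0, 75.0]
ft_force: [-0.1, 0.4, -2.2]
finger_gap: 49.0
```

play_rows:
  deltas:
    - [[0, 0, 0.001], [0, 0, 0], 0.6]

```text
time: 42.1
tool_pos: [595.9, 110.8, 67.3]
tcp_rot: [179.9, 0.0, 75.0]
ft_force: [-0.0, 0.0, -1.9]
finger_gap: 49.3
```

play_rows:
  deltas:
    - [[0, -0.0003, 0.001], [0, 0, 0], 0.6]

```text
time: 42.22
tool_pos: [596.0, 110.9, 67.1]
tcp_rot: [179.9, -0.0, 75.0]
ft_force: [-2.9, -0.0, 7.4]
finger_gap: 49.0
```

play_rows:
  deltas:
    - [[0, 0, 0], [0, 0, 0], 0.38]
    - [[0, 0, 0], [0, 0, 0], 0.2]
    - [[0, 0, 0], [0, 0, 0], 0]
    - [[0, 0, 0], [0, 0, 0], 0]
    - [[0, 0, -0.01], [0, 0, 0], 0]
    - [[0, 0, -0.025], [0, 0, 0], 0]
    - [[0, 0, -0.04], [0, 0, 0], 0]
    - [[0, 0, -0.03], [0, 0, 0], 0]

```text
time: 43.22
tool_pos: [594.2, 110.8, 174.0]
tcp_rot: [-179.9, 0.1, 75.0]
ft_force: [0.9, 0.1, 0.3]
finger_gap: 85.5
```

```bash
python3 plan.py 545.8 -307 190 75.4
```

```text
t 43.23 pos [594.2 110.8 174. ] rot [-1.7991e+02  7.0000e-02  7.5030e+01] gap 85.5 F [0.9 0.1 0.3] | d [-416.1   61.1  -15.5] rot [-0.0017  0.0013 -0.0064]
```

play_rows:
  deltas:
    - [[-0.02, 0.003, -0.02], [0, 0, -0.006], 0]
    - [[-0.045, 0.006, -0.01], [0, 0, 0], 0]
    - [[-0.045, 0.007, 0], [0, 0, 0], 0]
    - [[-0.045, 0.007, 0], [0, 0, 0], 0]
    - [[-0.045, 0.007, 0], [0, 0, 0], 0]
    - [[-0.045, 0.007, 0], [0, 0, 0], 0]
    - [[-0.045, 0.007, 0], [0, 0, 0], 0]
    - [[-0.035, 0.006, 0], [0, 0, 0], 0]

```text
time: 44.22
tool_pos: [563.9, -223.4, 218.0]
tcp_rot: [179.2, -0.1, 75.7]
ft_force: [0.5, 0.1, 0.1]
finger_gap: 85.4
```

play_rows:
  deltas:
    - [[-0.025, 0.003, 0], [0, 0, 0], 0]
    - [[-0.01, 0.002, 0], [0, 0, 0], 0]
    - [[0, 0, 0], [0, 0, 0], 0]
    - [[0, 0, 0], [0, 0, 0], 0]

```text
time: 44.72
tool_pos: [559.9, -261.3, 220.2]
tcp_rot: [179.1, -0.1, 75.6]
ft_force: [0.2, 0.5, -0.2]
finger_gap: 85.3
```

```bash
python3 chk.py t11; python3 plan.py 545.8 -307 66 75.4
```

```text
cap on tile (180, 244, 10, 11) [445.5 310.4] [22.1 20.3] 0.3 cm [445.2 310.5]
tile (175, 222, 41, 53) [445.  310.6] [ 66.4 110.5] 68.0 cm [444.8 309.9]
stand(z40) (294, 172, 19, 20) [598.3  47.7] [43.1 41.3] 44.3 cm [597.6  47.6]
coaster lids (261, 167, 22, 22) [596.7 110.9] [44.7 45. ] 89.7 cm [595.9 111.1]
bowl (190, 174, 41, 41) [571.2 264.7] [94.7 93.7] 89.4 cm [571.  264.2]
t 44.77 pos [ 560.  -261.2  220.3] rot [ 1.7906e+02 -5.0000e-02  7.5570e+01] gap 85.2 F [-0.2  0.1  0.6] | d [-48.1  -4.8 154.2] rot [ 0.0164 -0.001   0.0029]
```

play_rows:
  deltas:
    - [[-0.02, -0.002, 0.01], [0.016, 0, 0.003], 0]
    - [[-0.018, -0.002, 0.015], [0, 0, 0], 0]
    - [[-0.01, 0, 0.015], [0, 0, 0], 0]
    - [[0, 0, 0.015], [0, 0, 0], 0]
    - [[0, 0, 0.01], [0, 0, 0], 0]
    - [[0, 0, 0], [0, 0, 0], 0]
    - [[0, 0, 0], [0, 0, 0], 0]

```text
time: 45.65
tool_pos: [542.5, -307.3, 148.5]
tcp_rot: [-179.8, -0.2, 75.5]
ft_force: [0.4, 0.6, -0.1]
finger_gap: 85.2
```

```bash
python3 plan.py 545.8 -307 66 75.4
```

```text
t 45.65 pos [ 542.5 -307.3  148.5] rot [-1.7978e+02 -1.5000e-01  7.5490e+01] gap 85.2 F [ 0.4  0.6 -0.1] | d [ 0.9  3.4 82.5] rot [-0.0039 -0.0027  0.0015]
```

play_rows:
  deltas:
    - [[0.001, 0.003, 0.012], [-0.004, -0.002, 0.001], 0]
    - [[0, 0, 0.015], [0, 0, 0], 0]
    - [[0, 0, 0.015], [0, 0, 0], 0]
    - [[0, 0, 0.015], [0, 0, 0], 0]
    - [[0, 0, 0.012], [0, 0, 0], 0]
    - [[0, 0, 0.006], [0, 0, 0], 0]
    - [[0, 0, 0], [0, 0, 0], 0]
    - [[0, 0, 0], [0, 0, 0], 0.2]

```text
time: 46.65
tool_pos: [546.4, -306.6, 68.5]
tcp_rot: [179.9, -0.0, 75.5]
ft_force: [0.8, 0.4, -0.5]
finger_gap: 70.2
```

```bash
python3 plan.py 545.8 -307 66 75.4
```

```text
t 46.65 pos [ 546.4 -306.6   68.5] rot [ 1.7994e+02 -2.0000e-02  7.5480e+01] gap 70.2 F [ 0.8  0.4 -0.5] | d [-0.6 -0.5  2.5] rot [ 0.001  -0.0003  0.0014]
```

play_rows:
  deltas:
    - [[-0.0005, -0.0005, 0], [0, 0, 0], 0.35]
    - [[0, 0, 0], [0, 0, 0], 0.45]
    - [[0, 0, 0], [0, 0, 0], 0.6]
    - [[0, 0, 0], [0, 0, 0], 0.6]

```text
time: 47.15
tool_pos: [546.3, -307.4, 69.7]
tcp_rot: [179.9, 0.0, 75.5]
ft_force: [-0.9, 0.1, -1.1]
finger_gap: 47.4
```

play_rows:
  deltas:
    - [[0, 0, -0.006], [0, 0, 0], 0.6]
    - [[0, 0, -0.012], [0, 0, 0], 0.6]
    - [[0, 0, -0.018], [0, 0, 0], 0.6]
    - [[0, 0, -0.02], [0, 0, 0], 0.6]
    - [[0, 0, -0.02], [0, 0, 0], 0.6]
    - [[0, 0, -0.01], [0, 0, 0], 0.6]
    - [[0, 0, 0], [0, 0, 0], 0.6]

```text
time: 48.02
tool_pos: [547.2, -308.0, 164.9]
tcp_rot: [179.6, 0.1, 75.5]
ft_force: [-0.1, -0.2, -2.1]
finger_gap: 47.4
```

```bash
python3 plan.py 564.3 -3.9 170 74.3
```

```text
t 48.02 pos [ 547.2 -308.   164.9] rot [1.7962e+02 9.0000e-02 7.5480e+01] gap 47.4 F [-0.1 -0.2 -2.1] | d [298.6 -59.6  -6. ] rot [0.0067 0.0016 0.0205]
```

play_rows:
  deltas:
    - [[0.015, -0.003, 0], [0.006, 0.001, 0.014], 0.6]
    - [[0.03, -0.006, -0.003], [0, 0, 0], 0.6]
    - [[0.037, -0.007, 0], [0, 0, 0], 0.6]
    - [[0.037, -0.007, 0], [0, 0, 0], 0.6]
    - [[0.037, -0.007, 0], [0, 0, 0], 0.6]
    - [[0.035, -0.007, 0], [0, 0, 0], 0.6]
    - [[0.03, -0.006, 0], [0, 0, 0], 0.6]
    - [[0.02, -0.004, 0], [0, 0, 0], 0.6]

```text
time: 49.02
tool_pos: [560.6, -48.2, 159.5]
tcp_rot: [-179.1, -0.1, 74.3]
ft_force: [-0.3, -0.4, -2.2]
finger_gap: 47.9
```

play_rows:
  deltas:
    - [[0.005, 0, 0], [0, 0, 0], 0.6]
    - [[0, 0, 0], [0, 0, 0], 0.6]

```text
time: 49.28
tool_pos: [560.7, -40.9, 157.9]
tcp_rot: [-178.9, -0.1, 74.5]
ft_force: [-0.0, -0.1, -2.4]
finger_gap: 47.3
```

```bash
python3 plan.py 564.3 -3.9 90 74.3
```

```text
t 49.27 pos [560.7 -40.9 157.9] rot [-1.7894e+02 -1.4000e-01  7.4470e+01] gap 47.3 F [-0.  -0.1 -2.4] | d [36.4 -5.1 68.1] rot [-0.0185 -0.0023  0.003 ]
```

play_rows:
  deltas:
    - [[0.014, -0.002, 0], [-0.018, -0.002, 0.003], 0.6]
    - [[0.014, -0.002, 0], [0, 0, 0], 0.6]
    - [[0.007, -0.001, 0], [0, 0, 0], 0.6]
    - [[0, 0, 0.006], [0, 0, 0], 0.6]
    - [[0, 0, 0.012], [0, 0, 0], 0.6]
    - [[0, 0, 0.012], [0, 0, 0], 0.6]
    - [[0, 0, 0.008], [0, 0, 0], 0.6]
    - [[0, 0, 0], [0, 0, 0], 0.6]

```text
time: 50.28
tool_pos: [564.4, -5.6, 115.5]
tcp_rot: [-179.9, 0.0, 74.1]
ft_force: [0.1, -0.0, -2.6]
finger_gap: 47.6
```

```bash
python3 plan.py 564.3 -3.9 75 74.3
```

```text
t 50.27 pos [564.4  -5.6 115.5] rot [-1.7989e+02  5.0000e-02  7.4100e+01] gap 47.6 F [ 0.1 -0.  -2.6] | d [ 1.7 -0.5 40.5] rot [-0.0019  0.0008 -0.0035]
```

play_rows:
  deltas:
    - [[0.002, -0.0005, 0.006], [-0.002, 0, -0.003], 0.6]
    - [[0, 0, 0.011], [0, 0, 0], 0.6]
    - [[0, 0, 0.011], [0, 0, 0], 0.6]
    - [[0, 0, 0.008], [0, 0, 0], 0.6]
    - [[0, 0, 0.002], [0, 0, 0], 0.6]
    - [[0, 0, 0], [0, 0, 0], 0.6]

```text
time: 51.02
tool_pos: [564.7, -3.6, 75.0]
tcp_rot: [180.0, 0.0, 74.3]
ft_force: [0.2, 0.0, -2.4]
finger_gap: 47.4
```

```bash
python3 plan.py 564.3 -3.9 69 74.3
```

```text
t 51.02 pos [564.7  -3.6  75. ] rot [1.7997e+02 4.0000e-02 7.4270e+01] gap 47.4 F [ 0.2  0.  -2.4] | d [-0.4 -0.3  6. ] rot [ 0.0005  0.0007 -0.0005]
```

play_rows:
  deltas:
    - [[0, -0.0005, 0.003], [0, 0, 0], 0.6]
    - [[0, -0.0003, 0.001], [0, 0, 0], 0.6]

```text
time: 51.28
tool_pos: [564.5, -3.4, 71.5]
tcp_rot: [179.9, 0.0, 74.3]
ft_force: [0.0, 0.5, -1.4]
finger_gap: 47.6
```

play_rows:
  deltas:
    - [[0, -0.0003, 0.001], [0, 0, 0], 0.6]

```text
time: 51.4
tool_pos: [564.3, -3.3, 70.7]
tcp_rot: [179.9, 0.0, 74.3]
ft_force: [-0.3, 0.4, -2.4]
finger_gap: 47.3
```

play_rows:
  deltas:
    - [[0, -0.0003, 0.001], [0, 0, 0], 0.6]

```text
time: 51.52
tool_pos: [564.1, -3.3, 69.8]
tcp_rot: [179.9, 0.0, 74.3]
ft_force: [0.3, -0.2, -2.1]
finger_gap: 47.5
```

play_rows:
  deltas:
    - [[0, 0, 0.001], [0, 0, 0], 0.6]

```text
time: 51.65
tool_pos: [564.2, -3.3, 68.8]
tcp_rot: [179.9, 0.0, 74.3]
ft_force: [1.3, -0.4, -2.6]
finger_gap: 47.7
```

play_rows:
  deltas:
    - [[-0.0004, 0, 0.001], [0, 0, 0], 0.6]

```text
time: 51.78
tool_pos: [564.3, -3.4, 68.6]
tcp_rot: [179.8, -0.0, 74.3]
ft_force: [-5.2, 2.8, 10.0]
finger_gap: 47.5
```

Contact. Releasing, rising and clearing the view.

play_rows:
  deltas:
    - [[0, 0, 0], [0, 0, 0], 0.38]
    - [[0, 0, 0], [0, 0, 0], 0.2]
    - [[0, 0, 0], [0, 0, 0], 0]
    - [[0, 0, 0], [0, 0, 0], 0]
    - [[0, 0, -0.01], [0, 0, 0], 0]
    - [[0, 0, -0.025], [0, 0, 0], 0]
    - [[0, 0, -0.04], [0, 0, 0], 0]
    - [[0, 0, -0.04], [0, 0, 0], 0]

```text
time: 52.78
tool_pos: [561.9, -3.3, 185.0]
tcp_rot: [-179.9, 0.1, 74.3]
ft_force: [0.1, -0.8, 0.4]
finger_gap: 85.8
```

play_rows:
  deltas:
    - [[-0.02, 0, -0.02], [0, 0, 0], 0]
    - [[-0.04, 0, 0], [0, 0, 0], 0]
    - [[-0.045, 0, 0], [0, 0, 0], 0]
    - [[-0.045, 0, 0], [0, 0, 0], 0]
    - [[-0.045, 0, 0], [0, 0, 0], 0]
    - [[-0.03, 0, 0], [0, 0, 0], 0]
    - [[0, 0, 0], [0, 0, 0], 0]
    - [[0, 0, 0], [0, 0, 0], 0]

```text
time: 53.78
tool_pos: [503.5, -226.3, 218.7]
tcp_rot: [179.2, 0.0, 74.4]
ft_force: [0.1, -0.4, -0.7]
finger_gap: 85.5
```

```bash
python3 chk.py t12
python3 - <<'E'
from h import *
b,_=shot("scene","s12");t=cv2.imread("pics/t12.png")
cv2.imwrite("pics/m12.png",np.hstack([cv2.resize(t[130:290,160:360],(400,320),interpolation=cv2.INTER_CUBIC),cv2.resize(b[140:300,300:500],(400,320),interpolation=cv2.INTER_CUBIC)]))
E
```

```text
cap on tile (180, 244, 10, 11) [445.5 310.4] [22.1 20.3] 0.3 cm [445.1 310.5]
tile (175, 222, 41, 53) [445.  310.6] [ 66.4 110.5] 68.0 cm [444.8 309.9]
stand(z40) (294, 172, 19, 20) [598.3  47.7] [43.1 41.3] 44.3 cm [597.6  47.8]
coaster lids (313, 180, 26, 25) [564.   -3.5] [45.7 45.3] 75.1 cm [563.9  -3.3]
coaster lids (261, 167, 22, 22) [596.7 110.9] [44.7 45. ] 89.7 cm [595.9 111.2]
bowl (190, 174, 41, 41) [571.2 264.7] [94.8 93.7] 89.4 cm [571.  264.2]
```

View pics/m12.png

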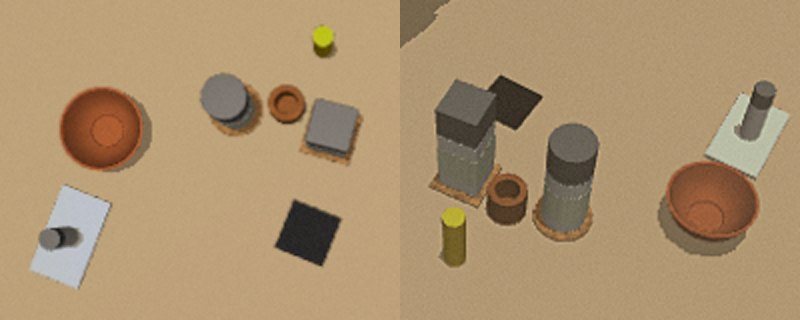

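The last view shows everything as asked: both jars upright on their own coasters, the stand upright and empty, the stick upright on the tile, and the bowl untouched. Handing in.

```bash
python3 -c "
from bench import r
print(r.hand_in())"
```

```text
the job is handed in; nothing more can be done
None
```

I moved both jars into the tray, pulled the glue stick straight up and stood it on the tile, then put each jar back on its own coaster. I handed the job in at about 54 s of the 128 s allowed.

**Last checks, from the top and scene cameras:**

| Thing | Measured offset |
|---|---|
| Glue stick | upright, about 0.5 mm from the tile centre |
| Round jar | upright, about 1 mm from its coaster centre |
| Square jar | upright, about 1 mm from its coaster centre, turned within about 2° of it |
| Stand, bowl | same pixels as before |

I did not re-measure the cup, but the arm never went near it.

**What went wrong or disagreed:**
- **Fingertips sit higher than stated:** they turned out to be about 30–45 mm above the reported tool point. My first close on the stick therefore shut above the cap without touching it, and I repeated it lower. It also means the first grips on the jars held only the top few millimetres of the lids, though both held.
- **Hard set-down:** when I first set the square jar in the tray, it pressed on the floor with about 47 N at the wrist, through the held jar, and slid a few millimetres. The wrist limit is 120 N. The 40 N limit is for the arm or gripper body pressing on something, and I don't think a push through a held jar counts, but I can't confirm how it will be judged. I set everything down more gently after that, at 12 N or less.

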